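Load the sample carrier and snap its cap down

ROBOT

A 6-joint arm with a two-finger parallel gripper is mounted at the origin on the work surface. World frame = base frame: x ahead of the robot, y to its left, z up, the work surface at z = 0. Lengths are in m, angles in rad, forces in N, time in s.
With the tool pointing down it reaches from about 0.3 to 0.875 m from the base axis. Payload 6.4 kg.
Tool frame: the origin (TCP) lies midway between the tips of the shut fingers; the grasp point (between the pads) lies behind it (grip_depth is the z of the grasp point in the tool frame, in m); z points along the fingers, x is the direction in which the jaws open and shut, and the axes are right-handed (so a half turn about z gives the same grasp; the last joint's range is limited). The gripper opens to 88 mm and grips with 3 to 60 N. Pads are 18 mm wide; open, the fingers measure 123 mm over their backs; the gripper's body (75 mm by 187 mm) begins 45 mm behind the grasp point.
Start: joints at [-1.335, 0.181, 1.607, -0, 1.354, -0.206], TCP at [0.246, -0.52, 0.239] pointing down, gripper open.
Joint ranges: [-2.99, 2.99], [-0.89, 2.07], [0.3, 2.58], [-1.14, 4.28], [0, 2.63], [-3.12, 3.12]. Speed limits (rad/s): [2.57, 2.57, 3.01, 3.14, 3.14, 3.14].

INTERFACE

Orientations are given as a rotation vector (axis times angle).
In Python, from plant import get_state, get_image, job_done, grip_depth gives the robot as it stands.
- The arm moves only by the tool arm_command, never from a script. Its argument "moves" is a list of rows, each an object with "delta_pos": the shift along the tool's x, y, z in cm, a list of three; "spin": the turn about the tool's z in rad. In form: [{"delta_pos": [dx, dy, dz], "spin": spin}, ...]. A call has exactly 8 rows; each row shifts and turns the commanded pose from where the row before left it, along the tool's axes as they then stand; what a row does not reach is not made up. A row lasts 1/10 s, in which the tool goes at most 50 mm and 8.59 degrees, less where a joint would pass 70% of its speed; a pose out of reach is approached as far as the arm can. A call is refused whole if a number of a shift passes 5 or a number of a turn 0.15, either way. A call with a gripper value outside its range is refused whole. "claw" is the closure, from 0 (fully open) to 1 (shut), set as the call begins (left out, the last holds). The fingers move at their own pace and stop on an object; the grip force is fixed at half the most. Time passes only in rows, so rows that do not move let the fingers close, or fill a call up. It gives the time, the measured TCP pose, the force and the opening at its end, in the units of the state.
- get_state(): the state, without advancing time (a new reading comes with each control period).
- get_image(name): name is "scene" or "top"; returns a dict with "pixels" (480x640x3 uint8, red, green, blue), "fovy" (degrees; the focal length in pixels is half the picture's height over the tangent of half this angle, whatever the lens; pixels are square), "cx", "cy" (the principal point, pixels), "D" ([k1, k2, p1, p2, k3] as OpenCV has them; the pictures are not rectified), "world_to_cam" (4x4, takes a point from world to camera coordinates). Camera axes: x right, y up, looking along -z (the intrinsics and any distortion apply to the point x, -y, -z); pixel columns grow to the right and rows downward; lengths in m; the calibration is good to about 2 mm. A picture is of the moment at which its call begins. There is no depth.
- job_done(): hands the job in, once; it reports no verdict.
The state is a dict: "time_s": time; "q": joint angles; "qvel": joint speeds; "joint_torque": joint torques, N m; "tcp_pos": TCP position; "tcp_rot": TCP orientation; "wrist_force": force on the tool from outside, world axes, zero at the start; "wrist_torque": the same for the moment, N m; "grip_width": finger opening in m.
Only numpy, scipy, OpenCV 4.12 (cv2) and the standard library are available. Lean on these libraries where they do the work, as an engineer would, in place of code of your own. Each camera call takes 0.05 s, during which the arm holds its last target.

TASK

Drop the two orange-lidded sample canisters, one by one, into the two empty pockets of the light grey carrier block so that they sink flush, then put the blue snap cap, knob up, over the metal stud and press it straight down through its click until it lies flat and fully home on the block. Leave the other things on the bench where they are. Finish while holding: the gripper must still be pressing the cap down firmly against the block when the program ends.

Things in the scene. Friction and masses are not known exactly. Their poses are not given: they have to be found in the camera images.
- deck (a point): centre of the flat top face (deck) of the carrier, at the foot of its stud, 72 mm above the bench; z up, x and y along the block's sides. The carrier is fixed to the bench: dark 120 x 120 x 14 mm base plate carrying a light grey 100 x 100 mm block with three pockets round the stud
- stud_top (a point): top of the steel stud that rises from the deck's centre: 16 mm across, 27 mm high, top 6 mm tapered to 8 mm across. Three brass spring detents stick 4.4 mm out of its side, middle 12.6 mm above the deck. The cap's flange must be forced over them (about 10 N, underside from 19 to 7 mm above the deck); then they spring out above it, the push drops (the click), and the cap goes on to the deck
- pocket1 (a point): centre of the mouth of an empty round pocket in the deck, 28 mm from the stud's axis, 26 mm in diameter, 51 mm deep, rim slightly chamfered; open at the start
- pocket2 (a point): centre of the mouth of the other empty pocket, same sizes, 120 degrees round the stud from pocket1; open at the start
- pocket3 (a point): centre of the mouth of the third pocket, same sizes; already filled by the green-lidded canister
- can_a_center (a point): centre of a sample canister to be loaded: upright closed cylinder, aluminium with an orange lid, 22 mm in diameter, 50 mm tall (centre 25 mm above its underside), foot tapered to 16 mm over the lowest 4 mm, about 45 g; stands on the bench. Loaded, its top lies 1 mm below the deck. Let go with its foot some 15 mm inside the pocket, it drops the rest of the way by itself
- can_b_center (a point): centre of the other orange-lidded canister to be loaded, the same as the first; either may go into either empty pocket
- can_c_center (a point): centre of the green-lidded canister of the same size that already sits in pocket3 and stays there
- cap_center (a point): centre of the blue snap cap, half-way up its 42 mm height; z is its axis, up out of the knob. Round flange 72 mm across, 6 mm thick at the bottom; above it a ribbed round knob 34 mm across up to the top; about 60 g; lies flange down on the bench. Fully home, the flange lies flat on the deck over the pockets and this point is 21 mm above the deck; a canister standing proud keeps it off
- cap_hole (a point): centre of the cap's flat underside: mouth of a hole 19.6 mm across through the flange, which opens into a hollow 28 mm across and up to 32 mm above the underside, for the stud
- cup: white open mixing cup, 90 mm across, 60 mm tall; origin at the centre of its underside; to be left alone
- jar: amber jar with white lid, 52 mm across, 75 mm tall; origin at the centre of its underside; to be left alone
- gauge: black coating thickness gauge, 70 x 36 x 24 mm; origin at the centre of its underside; to be left alone
- panel: white coated test panel lying flat, 100 x 75 x 4 mm; origin at the centre of its underside; to be left alone
- spatula: white-handled spatula lying on the bench, 200 mm long along its x axis; origin under its middle; to be left alone
- weight_block: brass weight block, 60 x 40 x 30 mm; origin at the centre of its underside; to be left alone
There are look-alikes about, which are no part of the job. Leave any yellow look-alike of the part that bears can_a_center alone. What is shaped like the part that bears deck but purple is not meant.

How it is judged:
On the way, in this order (a step that is already met when the one before it is completed fails the run):
1. both orange-lidded canisters sit flush in the two empty pockets, one in each, before the cap goes on (((horizontal distance between can_a_center and pocket1 below 0.004 m and z of each of can_a_center, can_b_center in the frame of deck below -0.0235 m and horizontal distance between can_b_center and pocket2 below 0.004 m) or (horizontal distance between can_b_center and pocket1 below 0.004 m and z of each of can_b_center, can_a_center in the frame of deck below -0.0235 m and horizontal distance between can_a_center and pocket2 below 0.004 m)) and distance between cap_center and deck above 0.05 m), for 0.2 s.
2. the cap is past its click and fully home on the block (horizontal distance between cap_center and deck below 0.003 m and z of cap_center in the frame of deck below 0.0232 m and angle between the z axis of cap_center and the z axis of deck, either way round below 0.1 rad), for 0.2 s.
At the end, for the whole second after the job is handed in: Each pocket holds its canister, flush (within 4 mm of its axis, top at most 1.5 mm above the deck); the cap is on the stud (within 3 mm, level within 0.1 rad), flange within 2.2 mm of the deck; the fingers touch the cap and it is pressed on the carrier with over 4 N (all of step 2 and ((horizontal distance between can_a_center and pocket1 below 0.004 m and z of each of can_a_center, can_b_center in the frame of deck below -0.0235 m and horizontal distance between can_b_center and pocket2 below 0.004 m) or (horizontal distance between can_b_center and pocket1 below 0.004 m and z of each of can_b_center, can_a_center in the frame of deck below -0.0235 m and horizontal distance between can_a_center and pocket2 below 0.004 m)) and horizontal distance between can_c_center and pocket3 below 0.004 m and z of can_c_center in the frame of deck below -0.0235 m and contact force between cap and carrier above 4 N and contact force between the fingers and cap above 2 N); the arm keeps its last pose, push and grip.
It fails at once if another thing on the bench is shoved more than 3 cm aside (distance of any of cup, jar, gauge, panel, spatula, weight_block from where it was at the start of the episode above 0.03 m).
It fails at once if another thing on the bench is tipped over (angle between any of cup, jar, gauge, panel, spatula, weight_block's own z axis and vertical above 0.4 rad).
It also fails if it takes over 72 s, if anything falls off the work surface, if the arm or the gripper's body presses on something with over 40 N, if the wrist force passes 120 N, or if a joint passes its speed limit or range.

## Working session

There is one attempt and no reset: what is moved stays moved. The work goes in short steps, Python scripts to look and compute and a tool call to move; the robot and the scene stay as the last step left them, time stands still between calls to the robot, and variables do not carry over. Pictures are saved under pics/ and viewed, and the job is handed in when it is done.

Besides the shell and the picture viewer there is one more tool, called after "Request:" as name(argument=value, ...) on one line, values as JSON. arm_command: Moves the arm, as the interface text tells. Its arguments: {"type":"object","properties":{"moves":{"type":"array","items":{"type":"object","properties":{"delta_pos":{"type":"array","items":{"type":"number"}},"spin":{"type":"number"}}}},"claw":{"type":"number"}},"required":["moves"]}

```bash
mkdir -p pics; ls; cat > h.py <<'E'
import numpy as np, cv2
from plant import get_state, get_image, grip_depth
def K(im):
    f=240/np.tan(np.radians(im['fovy'])/2)
    return np.array([[f,0,im['cx']],[0,f,im['cy']],[0,0,1.]]),np.array(im['D'],float)
def ray(im,uv):
    k,D=K(im); p=cv2.undistortPoints(np.array(uv,float).reshape(-1,1,2),k,D).reshape(-1,2)
    T=np.array(im['world_to_cam']); R=T[:3,:3]; c=-R.T@T[:3,3]
    d=np.c_[p[:,0],-p[:,1],-np.ones(len(p))]@R
    return c,d
def onz(im,uv,z):
    c,d=ray(im,uv); return c+d*((z-c[2])/d[:,2])[:,None]
def proj(im,P):
    k,D=K(im);T=np.array(im['world_to_cam']);X=np.array(P,float).reshape(-1,3)@T[:3,:3].T+T[:3,3]
    X=X*[1,-1,-1]
    return cv2.projectPoints(X.reshape(-1,1,3),np.zeros(3),np.zeros(3),k,D)[0].reshape(-1,2)
def save(im,n,crop=None,s=1):
    p=im['pixels'][:,:,::-1]
    if crop: x0,y0,x1,y1=crop; p=p[y0:y1,x0:x1]
    cv2.imwrite('pics/'+n,cv2.resize(p,None,fx=s,fy=s,interpolation=cv2.INTER_CUBIC))
E
python3 - <<'E'
from h import *
import pickle
d={}
for n in('top','scene'):
    im=get_image(n); save(im,n+'0.png'); d[n]=im; print(n,im['fovy'],im['D'])
pickle.dump(d,open('im0.pkl','wb'))
print(grip_depth,get_state())
E
```

```text
pics
top 52.86568970254854 [0.00252724 0.         0.         0.         0.        ]
scene 57.04664050568028 [0.0355277 0.        0.        0.        0.       ]
-0.0187 {'time_s': 0.1, 'q': array([-1.33532240e+00,  1.81443710e-01,  1.60784818e+00,  1.67394064e-06,
        1.35382179e+00, -2.06310646e-01]), 'qvel': array([-0.00016631, -0.00301614, -0.00360179, -0.00149704,  0.00079855,
        0.0014402 ]), 'joint_torque': array([ 1.13382092e-03, -4.34818590e+01, -3.42694759e+01,  7.04218796e-02,
        3.40437389e-02, -4.99750206e-05]), 'tcp_pos': array([ 0.24574433, -0.51933229,  0.23794211]), 'tcp_rot': array([-2.65328716e+00,  1.68017975e+00,  1.71152328e-03]), 'wrist_force': array([ 0.66056827, -0.20892645,  0.14825843]), 'wrist_torque': array([-0.01139908,  0.00513225,  0.0169959 ]), 'grip_width': 0.08824704719093612}
```

View pics/top0.png

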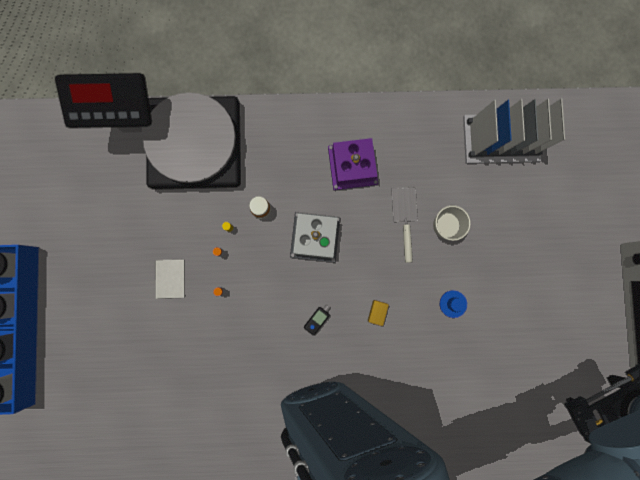

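View pics/scene0.png

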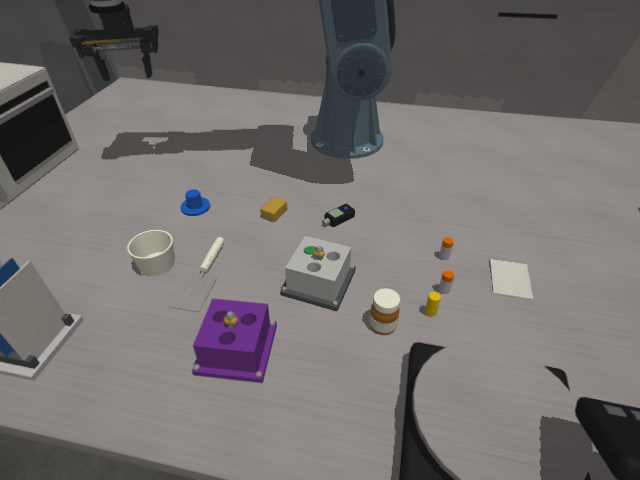

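The top view shows the orange-lidded canisters at (218,252) and (218,292), with the yellow look-alike at (227,226). The light grey carrier is at (316,237), the purple look-alike at (354,162), and the blue cap at (453,304). The orange lids and the light grey block fit the description, so I'll confirm them in enlarged crops.

```bash
python3 - <<'E'
from h import *
import pickle
d=pickle.load(open('im0.pkl','rb'))
t=d['top']['pixels'][:,:,::-1];s=d['scene']['pixels'][:,:,::-1]
r=lambda p,c:cv2.resize(p[c[1]:c[3],c[0]:c[2]],(390,290),interpolation=cv2.INTER_CUBIC)
o=np.vstack([np.hstack([r(t,(200,210,280,270+0)),r(t,(280,206,352,266-6))]),np.hstack([r(s,(380,220,500,310)),r(s,(270,225,370,300))])])
cv2.imwrite('pics/crop0.png',o)
for n,im in d.items():
    p=im['pixels'];hsv=cv2.cvtColor(p,cv2.COLOR_RGB2HSV)
    for nm,lo,hi in(('orange',(5,170,120),(16,255,255)),('yellow',(20,170,100),(30,255,255)),('blue',(100,180,80),(118,255,255)),('green',(50,120,60),(85,255,255))):
        m=cv2.inRange(hsv,lo,hi);k,l,st,c=cv2.connectedComponentsWithStats(m)
        for i in range(1,k):
            if 12<st[i,4]<2500: print(n,nm,c[i].round(1),st[i])
    T=np.array(im['world_to_cam']);print('cam',(-T[:3,:3].T@T[:3,3]).round(3))
im=d['top']
print(proj(im,[[0.5,0,0],[.6,0,0],[.5,.1,0]]))
E
```

```text
top orange [216.7 251.2] [213 248   8   8  52]
top orange [217.5 291.3] [214 288   8   8  51]
top yellow [226.1 225.6] [222 222   9   8  57]
top yellow [378.2 312.7] [369 301  19  25 333]
top yellow [599.2 421.8] [597 420   5   5  13]
top blue [ 10.4 328.7] [  0 245  19 169 986]
top blue [453.  303.6] [440 291  27  27 522]
top green [324.  241.5] [320 238   9   8  56]
cam [0.498 0.067 1.272]
scene orange [448.1 241.5] [443 237  10  11  72]
scene orange [448.2 275.1] [443 270  11  12  89]
scene yellow [273.5 205.5] [261 198  25  17 219]
scene yellow [321.2 253.5] [319 252   5   5  13]
scene yellow [432.4 303.5] [426 292  14  24 248]
scene yellow [233.7 320.4] [231 318   6   5  16]
scene blue [194.2 203.7] [181 190  29  26 507]
scene green [309.1 249.9] [305 247  10   7  56]
cam [1.215 0.19  0.662]
[[335.10893757 277.27592087]
 [333.960531   239.36301006]
 [297.04442634 278.32310632]]
```

View pics/crop0.png

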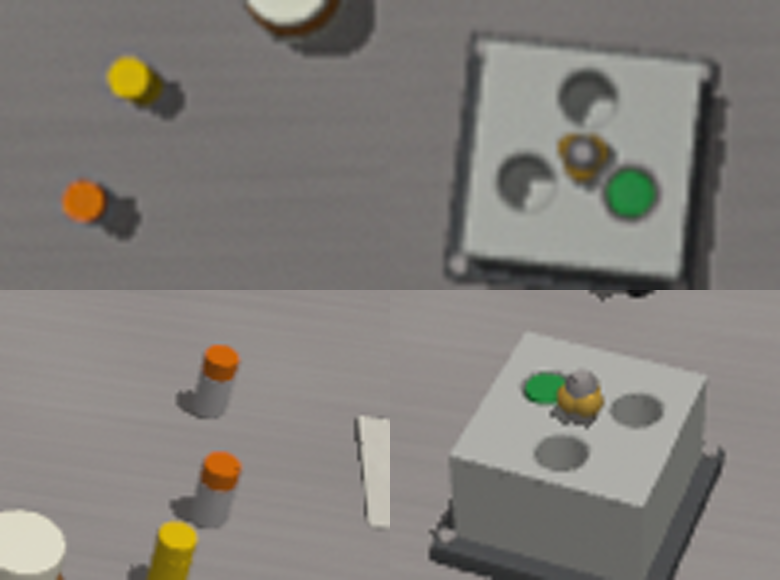

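The crops confirm two orange-lidded aluminium canisters, a separate all-yellow look-alike, and a light grey block with a green lid and two open pockets. Now I'll measure their positions.

```bash
cat > meas.py <<'E'
from h import *
import pickle
def cents(im,lo,hi,amin=12,amax=2500,roi=None):
    hsv=cv2.cvtColor(im['pixels'],cv2.COLOR_RGB2HSV);m=cv2.inRange(hsv,lo,hi)
    k,l,st,c=cv2.connectedComponentsWithStats(m)
    out=[]
    for i in range(1,k):
        if amin<st[i,4]<amax:
            cn=cv2.findContours((l==i).astype(np.uint8),0,1)[0][0]
            out.append((c[i],cv2.convexHull(cn)))
    return out
def blockquad(im,seed):
    p=cv2.cvtColor(im['pixels'],cv2.COLOR_RGB2HSV)
    return p[seed[1],seed[0]]
E
python3 - <<'E'
from meas import *
d=pickle.load(open('im0.pkl','rb'))
t,s=d['top'],d['scene']
for im,pts in((t,[(300,225),(330,220),(318,255),(270,270)]),(s,[(320,245),(300,265),(335,290),(340,250),(420,200)])):
    for p in pts: print(p,im['pixels'][p[1],p[0]])
E
```

```text
(300, 225) [161 164 159]
(330, 220) [157 160 154]
(318, 255) [145 146 142]
(270, 270) [118 114 113]
(320, 245) [168 167 163]
(300, 265) [174 174 169]
(335, 290) [106 107 103]
(340, 250) [174 174 169]
(420, 200) [145 139 137]
```

```bash
python3 - <<'E'
from meas import *
d=pickle.load(open('im0.pkl','rb'))
for n,thr,roi in(('top',138,(285,205,350,268)),('scene',158,(275,230,365,300))):
    im=d[n];g=cv2.cvtColor(im['pixels'],cv2.COLOR_RGB2GRAY);x0,y0,x1,y1=roi
    m=np.zeros_like(g);m[y0:y1,x0:x1]=(g[y0:y1,x0:x1]>thr)*255
    k,l,st,c=cv2.connectedComponentsWithStats(m);i=1+st[1:,4].argmax()
    cn=cv2.convexHull(cv2.findContours((l==i).astype(np.uint8),0,1)[0][0])
    W=onz(im,cn.reshape(-1,2),.072)
    r=cv2.minAreaRect(W[:,:2].astype(np.float32)*1000);print(n,st[i],'deckrect mm',r)
    # pockets: dark holes inside face
    f=np.zeros_like(g);cv2.fillConvexPoly(f,cn,255)
    up=cv2.resize(im['pixels'][y0:y1,x0:x1],None,fx=6,fy=6,interpolation=cv2.INTER_CUBIC)
    gg=cv2.cvtColor(up,cv2.COLOR_RGB2GRAY)
    hs=cv2.cvtColor(up,cv2.COLOR_RGB2HSV)
    fm=cv2.resize(f[y0:y1,x0:x1],None,fx=6,fy=6,interpolation=0);fm=cv2.erode(fm,np.ones((13,13)))
    mm=((gg<thr-10)&(fm>0)).astype(np.uint8)
    k,l,st,c=cv2.connectedComponentsWithStats(mm)
    for i in range(1,k):
        if st[i,4]>300:
            px=(c[i]+.5)/6-.5+[x0,y0]; print('dark',px.round(2),st[i,4],onz(im,px,.072).round(4)[0])
    for nm,lo,hi,z in(('orange',(5,170,120),(16,255,255),.05),('yellow',(20,170,100),(30,255,255),.05),('green',(50,120,60),(85,255,255),.071)):
        for c,h in cents(im,lo,hi):
            if n=='top' or nm=='green': print(nm,c.round(1),onz(im,c,z).round(4)[0], (onz(im,h.reshape(-1,2),z)[:,:2].min(0)+onz(im,h.reshape(-1,2),z)[:,:2].max(0))/2)
    # blue cap
    for c,h in cents(im,(100,180,80),(118,255,255),300,600):
        H=onz(im,h.reshape(-1,2),.006)[:,:2]*1000; print('cap flange',c,cv2.fitEllipse(H.astype(np.float32)),cv2.minEnclosingCircle(H.astype(np.float32)))
E
python3 - <<'E'
from meas import *
d=pickle.load(open('im0.pkl','rb'))
t,s=d['top'],d['scene']
# triangulate orange lids: compare top and scene at lid mid height
for P in ([.5,.3,.05],):pass
a=[c for c,h in cents(s,(5,170,120),(16,255,255))]
print([onz(s,c,.045).round(4) for c in a])
save(s,'c_s.png',(275,225,365,305),8);save(t,'c_t.png',(280,205,352,268),8)
E
```

```text
top [ 294  214   44   43 1209] deckrect mm ((606.4443969726562, 50.917572021484375), (100.94892883300781, 98.80399322509766), 82.17684173583984)
dark [315.45 222.9 ] 2760 [0.6367 0.0489 0.072 ]
dark [320.31 238.69] 6440 [0.5968 0.0378 0.072 ]
dark [303.77 238.55] 2670 [0.5982 0.0791 0.072 ]
orange [216.7 251.2] [0.5736 0.2999 0.05  ] [0.5729749  0.30024677]
orange [217.5 291.3] [0.473  0.2987 0.05  ] [0.47257299 0.29870458]
yellow [226.1 225.6] [0.6382 0.2754 0.05  ] [0.63839363 0.27561798]
yellow [378.2 312.7] [ 0.4083 -0.1029  0.05  ] [ 0.40762513 -0.10254458]
yellow [599.2 421.8] [ 0.1245 -0.6425  0.05  ] [ 0.12418139 -0.64193914]
green [324.  241.5] [0.5896 0.0288 0.071 ] [0.5896186  0.02878754]
cap flange [452.98850575 303.57088123] ((423.0099792480469, -305.6213684082031), (68.04553985595703, 69.01148986816406), 168.89053344726562) ((423.105712890625, -305.706298828125), 34.75981140136719)
scene [ 286  236   65   45 1316] deckrect mm ((603.4942016601562, 51.16389846801758), (99.09611511230469, 99.02499389648438), 82.42633056640625)
dark [314.62 251.96] 8184 [0.5924 0.0409 0.072 ]
dark [332.93 255.71] 3709 [0.5951 0.0782 0.072 ]
dark [313.63 266.77] 4043 [0.6333 0.0485 0.072 ]
green [309.1 249.9] [0.5881 0.0286 0.071 ] [0.58794543 0.02838885]
cap flange [194.22879684 203.65285996] ((411.3258972167969, -312.0083312988281), (68.43132781982422, 112.31938171386719), 122.49190521240234) ((410.459228515625, -316.16094970703125), 55.583805084228516)
[array([[0.4699, 0.301 , 0.045 ]]), array([[0.5712, 0.3017, 0.045 ]])]
```

View pics/c_t.png

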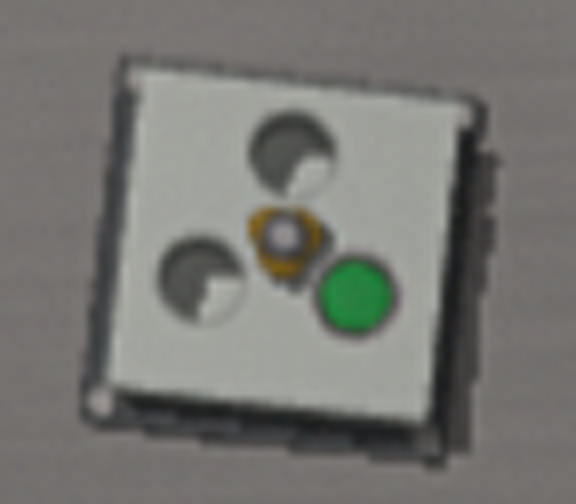

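View pics/c_s.png

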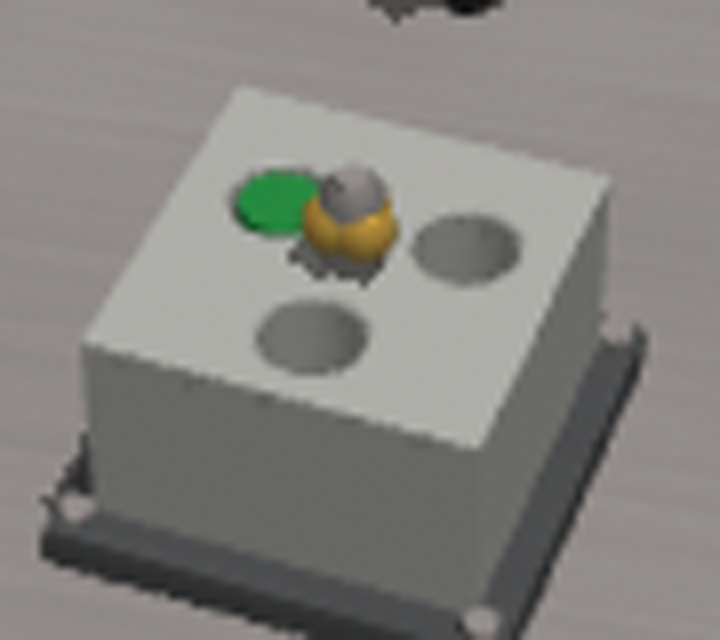

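```bash
cat >> h.py <<'E'
def toolang():
    from scipy.spatial.transform import Rotation as R
    s=get_state();M=R.from_rotvec(s['tcp_rot']).as_matrix();return s,M
def plan(target,ang=None):
    """target xyz TCP; ang desired world angle (deg) of tool x (mod 180)"""
    s,M=toolang();a=np.degrees(np.arctan2(M[1,0],M[0,0]))
    d=M.T@(np.array(target)-s['tcp_pos'])*100
    print('t',round(s['time_s'],2),'tcp',s['tcp_pos'].round(4),'xang',a.round(2),'tilt',np.degrees(np.arccos(-M[2,2])).round(2),'F',s['wrist_force'].round(1),'w',round(s['grip_width'],4))
    print('delta cm now',d.round(2),'sum/8',(d/8).round(3))
    if ang is not None:
        da=(ang-a+90)%180-90; print('spin total',np.radians(-da).round(3),'after-spin delta',end=' ')
        c,t=np.cos(np.radians(a+da)),np.sin(np.radians(a+da))
        w=np.array(target)-s['tcp_pos'];X=np.array([c,t,0]);Y=np.cross([0,0,-1],X)
        print(np.array([w@X,w@Y,-w[2]]).round(4)*100, 'q',s['q'].round(2))
E
python3 - <<'E'
from meas import *
d=pickle.load(open('im0.pkl','rb'));t,s=d['top'],d['scene']
off=-.44
T=onz(t,[(316.06,223.8),(304.7,239.7),(324.06,241.6)],.072)
S=onz(s,[(313.6,266.8),(332.94,255.7),(309.1+.3,249.9)],.072)
for W,st in((T,onz(t,[(315.2,233.9)],.099)),(S,onz(s,[(275+355/8-.44,225+186/8-.44)],.097))):
    c=W.mean(0);print(W.round(4)[:,:2].tolist(),'mean',c[:2].round(4),'r',np.linalg.norm(W-c,axis=1).round(4),'ang',np.degrees(np.arctan2(*(W-c)[:,[1,0]].T[::1])).round(1),'stud',st.round(4))
plan([.572,.3005,.12],90)
E
```

```text
[[0.6344, 0.0474], [0.5953, 0.0768], [0.5893, 0.0287]] mean [0.6063 0.051 ] r [0.0283 0.0281 0.0281] ang [  -7.2  113.1 -127.4] stud [[0.6066 0.0506 0.099 ]]
[[0.6334, 0.0485], [0.595, 0.0782], [0.5888, 0.0294]] mean [0.6057 0.052 ] r [0.0278 0.0283 0.0282] ang [  -7.4  112.3 -126.8] stud [[0.6057 0.0526 0.097 ]]
t 0.1 tcp [ 0.2457 -0.5193  0.2379] xang -64.69 tilt 0.09 F [ 0.7 -0.2  0.1] w 0.0882
delta cm now [-60.15 -64.54  11.9 ] sum/8 [-7.518 -8.068  1.488]
spin total 0.442 after-spin delta [-81.98 -32.63  11.79] q [-1.34  0.18  1.61  0.    1.35 -0.21]
```

Request:
arm_command(moves=[{"spin": 0.1425}, {"spin": 0.1425}, {"spin": 0.1425}, {"spin": 0.1425}, {}, {}, {}, {}])

```text
validation failed for argument at $.mo...
```

```bash
python3 -c "
from h import *
plan([.572,.3007,.13],-97.3)"
```

```text
t 0.1 tcp [ 0.2457 -0.5193  0.2379] xang -64.69 tilt 0.09 F [ 0.7 -0.2  0.1] w 0.0882
delta cm now [-60.16 -64.55  10.9 ] sum/8 [-7.521 -8.069  1.363]
spin total 0.569 after-spin delta [-85.48 -21.94  10.79] q [-1.34  0.18  1.61  0.    1.35 -0.21]
```

Request:
arm_command(moves=[{"delta_pos": [0, 0, 0], "spin": 0.1425}, {"delta_pos": [0, 0, 0], "spin": 0.1425}, {"delta_pos": [0, 0, 0], "spin": 0.1425}, {"delta_pos": [0, 0, 0], "spin": 0.1425}, {"delta_pos": [-3.5, -0.9, 0], "spin": 0}, {"delta_pos": [-3.5, -0.9, 0], "spin": 0}, {"delta_pos": [-3.5, -0.9, 0], "spin": 0}, {"delta_pos": [-3.5, -0.9, 0], "spin": 0}], claw=0.3)

```text
time_s: 0.9
tcp_pos: [0.2996, -0.384, 0.2382]
tcp_rot: [-2.074, 2.359, 0.001]
wrist_force: [0.1, -0.0, 1.3]
grip_width: 0.0615
```

Request:
arm_command(moves=[{"delta_pos": [-3.5, -0.9, 0], "spin": 0}, {"delta_pos": [-3.5, -0.9, 0], "spin": 0}, {"delta_pos": [-3.5, -0.9, 0], "spin": 0}, {"delta_pos": [-3.5, -0.9, 0], "spin": 0}, {"delta_pos": [-3.5, -0.9, 0], "spin": 0}, {"delta_pos": [-3.5, -0.9, 0], "spin": 0}, {"delta_pos": [-3.5, -0.9, 0], "spin": 0}, {"delta_pos": [-3.5, -0.9, 0], "spin": 0}])

```text
time_s: 1.7
tcp_pos: [0.4068, -0.1155, 0.2385]
tcp_rot: [2.074, -2.359, -0.0]
wrist_force: [0.3, 0.1, 0.4]
grip_width: 0.0617
```

```bash
python3 -c "
from h import *
plan([.572,.3007,.13],-97.3)"
```

```text
t 1.7 tcp [ 0.4068 -0.1155  0.2385] xang -97.35 tilt 0.01 F [0.3 0.1 0.4] w 0.0617
delta cm now [-43.39 -11.06  10.86] sum/8 [-5.424 -1.382  1.357]
spin total -0.001 after-spin delta [-43.38 -11.1   10.85] q [-0.56 -0.18  1.97  0.    1.35  1.14]
```

Request:
arm_command(moves=[{"delta_pos": [-4, -1, 0.3], "spin": 0}, {"delta_pos": [-4, -1, 0.3], "spin": 0}, {"delta_pos": [-4, -1, 0.3], "spin": 0}, {"delta_pos": [-4, -1, 0.3], "spin": 0}, {"delta_pos": [-4, -1, 0.3], "spin": 0}, {"delta_pos": [-4, -1, 0.3], "spin": 0}, {"delta_pos": [-4, -1, 0.3], "spin": 0}, {"delta_pos": [-4, -1, 0.3], "spin": 0}])

```text
time_s: 2.5
tcp_pos: [0.527, 0.1919, 0.2142]
tcp_rot: [2.074, -2.358, -0.0]
wrist_force: [0.1, -0.1, 0.7]
grip_width: 0.0618
```

Request:
arm_command(moves=[{"delta_pos": [-4, -1, 1], "spin": 0}, {"delta_pos": [-4, -1, 1], "spin": 0}, {"delta_pos": [-3.4, -1.05, 1], "spin": 0}, {"delta_pos": [0, 0, 1], "spin": 0}, {"delta_pos": [0, 0, 1], "spin": 0}, {"delta_pos": [0, 0, 1], "spin": 0}, {"delta_pos": [0, 0, 1], "spin": 0}, {"delta_pos": [0, 0, 0], "spin": 0}])

```text
time_s: 3.3
tcp_pos: [0.5707, 0.2979, 0.143]
tcp_rot: [2.071, -2.358, -0.002]
wrist_force: [0.6, 0.4, 0.1]
grip_width: 0.062
```

```bash
python3 -c "
from h import *
plan([.572,.3007,.024],-97.3)
t,s=get_image('top'),get_image('scene')
save(s,'s1.png',(390,180,550,300),5)
u=proj(s,[get_state()['tcp_pos']]);print(u)"
```

```text
t 3.3 tcp [0.5707 0.2979 0.143 ] xang -97.42 tilt 0.17 F [0.6 0.4 0.1] w 0.062
delta cm now [-0.31 -0.13 11.9 ] sum/8 [-0.039 -0.016  1.487]
spin total -0.002 after-spin delta [-0.3  -0.09 11.9 ] q [ 0.3   0.42  1.5  -0.    1.22  2.  ]
[[457.11293688 235.94837523]]
```

View pics/s1.png

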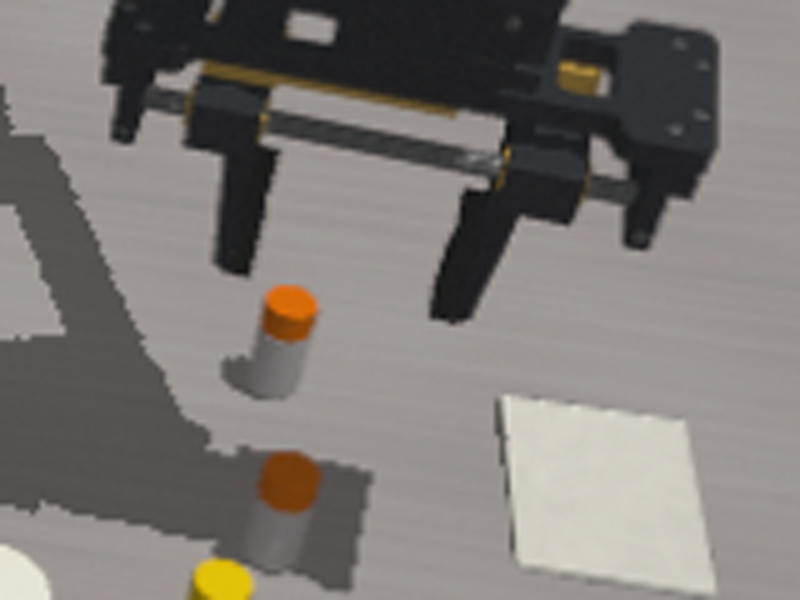

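The gripper is above the near canister. Its shadow falls on the target canister, at about (448,275) in the full scene image. Descending.

Request:
arm_command(moves=[{"delta_pos": [-0.3, -0.1, 1.5], "spin": 0}, {"delta_pos": [0, 0, 1.5], "spin": 0}, {"delta_pos": [0, 0, 1.5], "spin": 0}, {"delta_pos": [0, 0, 1.5], "spin": 0}, {"delta_pos": [0, 0, 1.5], "spin": 0}, {"delta_pos": [0, 0, 1.5], "spin": 0}, {"delta_pos": [0, 0, 1.5], "spin": 0}, {"delta_pos": [0, 0, 1.4], "spin": 0}])

```text
time_s: 4.2
tcp_pos: [0.5729, 0.3021, 0.0242]
tcp_rot: [2.074, -2.359, -0.0]
wrist_force: [-0.1, 1.3, 1.1]
grip_width: 0.0612
```

```bash
python3 -c "
from h import *
plan([.572,.3007,.024],-97.3)
s=get_image('scene')
save(s,'s2.png',(390,180,550,300),5)"
```

```text
t 4.2 tcp [0.5729 0.3021 0.0242] xang -97.34 tilt 0.03 F [-0.1  1.3  1.1] w 0.0612
delta cm now [0.15 0.08 0.02] sum/8 [0.018 0.009 0.003]
spin total -0.001 after-spin delta [0.15 0.08 0.02] q [0.3  0.59 1.53 0.   1.02 2.  ]
```

View pics/s2.png

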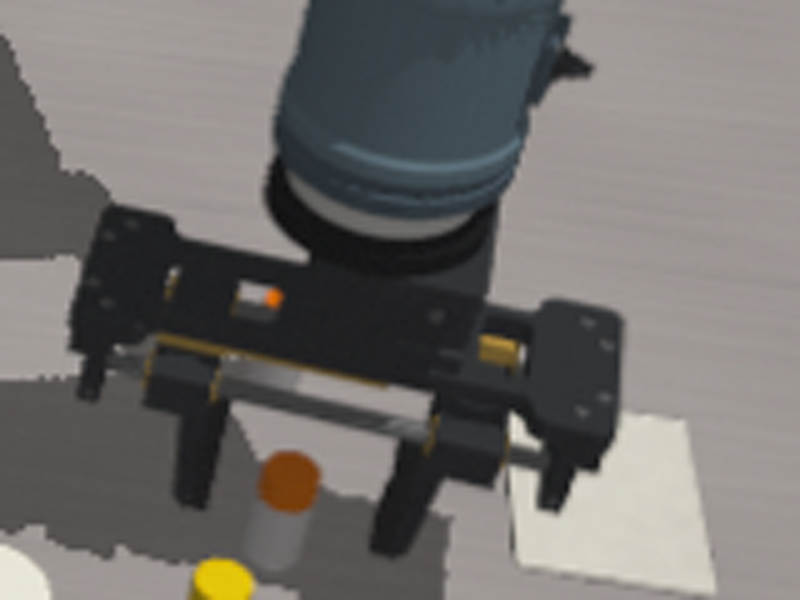

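```bash
python3 -c "
from h import *
s=get_image('scene')
f=lambda P:((proj(s,P)-[390,180]+.5)*5).round(0).tolist()
print(f([get_state()['tcp_pos'],[.572,.3007,.05],[.572,.3007,.0],[.5709,.3,.05]]))"
```

```text
[[282.0, 518.0], [294.0, 470.0], [270.0, 558.0], [292.0, 468.0]]
```

The canister sits on the TCP projection: the lid centre was seen at (291,472) in the crop and predicted at (294,470). Closing.

Request:
arm_command(moves=[{"delta_pos": [0, 0, 0], "spin": 0}, {"delta_pos": [0, 0, 0], "spin": 0}, {"delta_pos": [0, 0, 0], "spin": 0}, {"delta_pos": [0, 0, 0], "spin": 0}, {"delta_pos": [0, 0, 0], "spin": 0}, {"delta_pos": [0, 0, 0], "spin": 0}, {"delta_pos": [0, 0, 0], "spin": 0}, {"delta_pos": [0, 0, 0], "spin": 0}], claw=1)

```text
time_s: 5.1
tcp_pos: [0.5734, 0.3022, 0.0261]
tcp_rot: [-2.074, 2.359, -0.0]
wrist_force: [0.1, 0.2, 2.3]
grip_width: 0.0217
```

Request:
arm_command(moves=[{"delta_pos": [0, 0, -1], "spin": 0}, {"delta_pos": [0, 0, -1.5], "spin": 0}, {"delta_pos": [0, 0, -1.5], "spin": 0}, {"delta_pos": [0, 0, -1.5], "spin": 0}, {"delta_pos": [0, 0, -1.5], "spin": 0}, {"delta_pos": [0, 0, -1.5], "spin": 0}, {"delta_pos": [0, 0, -1.5], "spin": 0}, {"delta_pos": [0, 0, -1], "spin": 0}])

```text
time_s: 5.9
tcp_pos: [0.5737, 0.3023, 0.1378]
tcp_rot: [-2.074, 2.358, -0.001]
wrist_force: [-0.5, -0.1, -0.8]
grip_width: 0.0215
```

```bash
python3 -c "
from h import *
plan([.634,.0479,.135],-97.3)
s=get_image('scene')
save(s,'s3.png',(370,120,530,240),5)
f=lambda P:((proj(s,P)-[370,120]+.5)*5).round(0).tolist()
T=get_state()['tcp_pos'];print(f([T+[0,0,.026],T-[0,0,.024]]))"
```

```text
t 5.9 tcp [0.5737 0.3023 0.1378] xang -97.34 tilt 0.11 F [-0.5 -0.1 -0.8] w 0.0215
delta cm now [24.46 -9.23  0.28] sum/8 [ 3.058 -1.154  0.035]
spin total -0.001 after-spin delta [24.47 -9.21  0.28] q [0.3  0.44 1.49 0.   1.21 2.  ]
[[462.0, 545.0], [433.0, 650.0]]
```

View pics/s3.png

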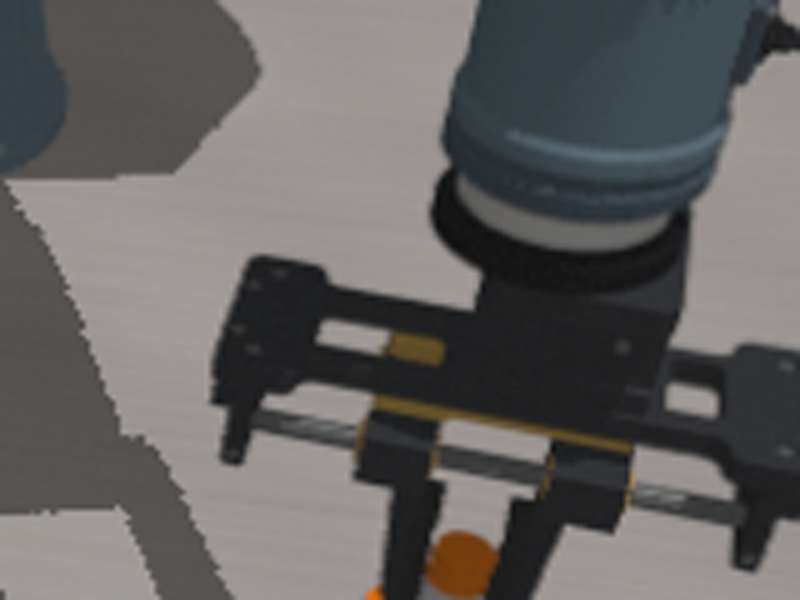

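```bash
python3 -c "
from h import *
s=get_image('scene');T=get_state()['tcp_pos']
save(s,'s4.png',(420,200,500,260),8)
f=lambda P:((proj(s,P)-[420,200]+.5)*8).round(0).tolist()
print(T,f([T+[0,0,.024],T-[0,0,.026],T+[.003,0,.024]]))"
```

```text
[0.57427089 0.30251794 0.13801562] [[336.0, 242.0], [290.0, 410.0], [336.0, 250.0]]
```

View pics/s4.png

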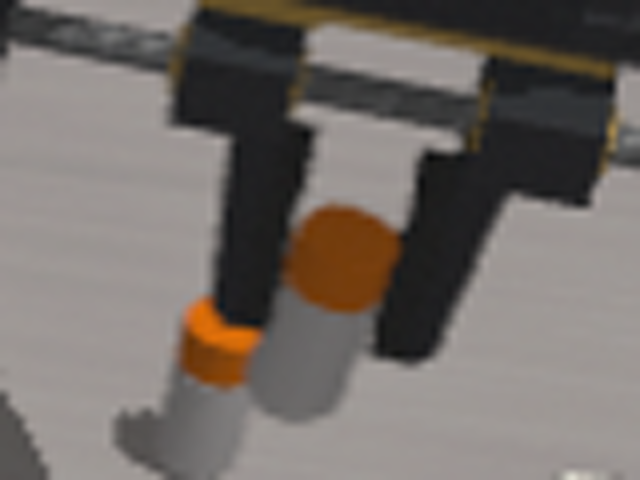

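Request:
arm_command(moves=[{"delta_pos": [2, -0.7, 0], "spin": 0}, {"delta_pos": [3.5, -1.3, 0], "spin": 0}, {"delta_pos": [3.5, -1.3, 0], "spin": 0}, {"delta_pos": [3.5, -1.3, 0], "spin": 0}, {"delta_pos": [3.5, -1.3, 0], "spin": 0}, {"delta_pos": [3.5, -1.3, 0], "spin": 0}, {"delta_pos": [3, -1.2, 0], "spin": 0}, {"delta_pos": [2.1, -0.8, 0], "spin": 0}])

```text
time_s: 6.8
tcp_pos: [0.6328, 0.044, 0.1348]
tcp_rot: [2.072, -2.36, -0.001]
wrist_force: [0.4, -0.4, 0.3]
grip_width: 0.0218
```

Request:
arm_command(moves=[{"delta_pos": [0, 0, 0], "spin": 0}, {"delta_pos": [0, 0, 0], "spin": 0}, {"delta_pos": [0, 0, 0], "spin": 0}, {"delta_pos": [0, 0, 0], "spin": 0}, {"delta_pos": [0, 0, 0], "spin": 0}, {"delta_pos": [0, 0, 0], "spin": 0}, {"delta_pos": [0, 0, 0], "spin": 0}, {"delta_pos": [0, 0, 0], "spin": 0}])

```text
time_s: 7.6
tcp_pos: [0.6329, 0.0465, 0.1358]
tcp_rot: [-2.075, 2.359, -0.0]
wrist_force: [-0.1, -0.0, 0.2]
grip_width: 0.0214
```

```bash
python3 -c "
from h import *
plan([.634,.047,.083],-97.3)
s=get_image('scene')
save(s,'s5.png',(260,190,380,290),6)
f=lambda P:((proj(s,P)-[260,190]+.5)*6).round(0).tolist()
T=get_state()['tcp_pos'];print(f([T+[0,0,.024],T-[0,0,.026],[.634,.047,.072]]))"
```

```text
t 7.6 tcp [0.6329 0.0465 0.1358] xang -97.33 tilt 0.01 F [-0.1 -0.   0.2] w 0.0214
delta cm now [-0.06 -0.1   5.28] sum/8 [-0.007 -0.012  0.66 ]
spin total -0.001 after-spin delta [-0.06 -0.1   5.28] q [-0.11  0.41  1.53  0.    1.2   1.59]
[[316.0, 249.0], [318.0, 374.0], [320.0, 464.0]]
```

View pics/s5.png

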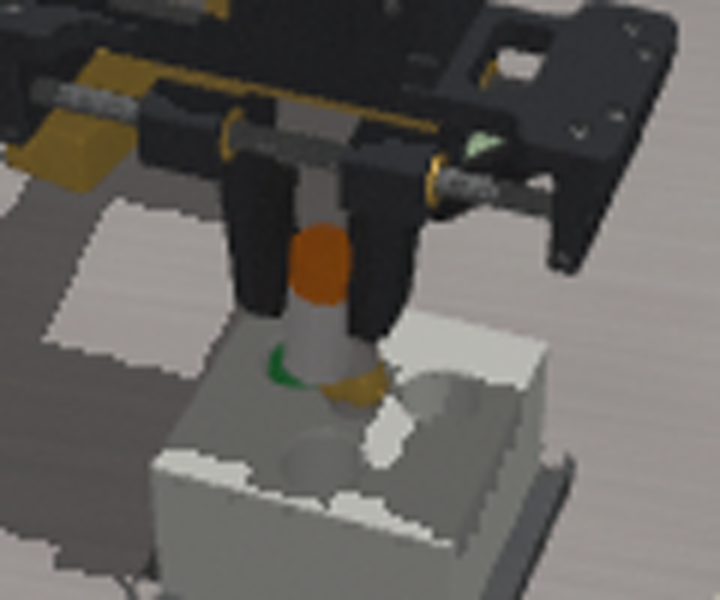

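The canister lines up with the pocket: lid at (320,248) against a predicted (316,249), and pocket at (322,460) against (320,464). Lowering it in.

Request:
arm_command(moves=[{"delta_pos": [-0.05, -0.1, 1], "spin": 0}, {"delta_pos": [0, 0, 1], "spin": 0}, {"delta_pos": [0, 0, 0.8], "spin": 0}, {"delta_pos": [0, 0, 0.7], "spin": 0}, {"delta_pos": [0, 0, 0.7], "spin": 0}, {"delta_pos": [0, 0, 0.7], "spin": 0}, {"delta_pos": [0, 0, 0.6], "spin": 0}, {"delta_pos": [0, 0, 0], "spin": 0}])

```text
time_s: 8.45
tcp_pos: [0.6333, 0.0468, 0.0795]
tcp_rot: [2.074, -2.358, -0.002]
wrist_force: [-0.7, -0.9, -1.0]
grip_width: 0.0217
```

```bash
python3 -c "
from h import *
plan([.634,.047,.083],-97.3)
s=get_image('scene')
save(s,'s6.png',(260,190,380,290),6)"
```

```text
t 8.45 tcp [0.6333 0.0468 0.0795] xang -97.35 tilt 0.1 F [-0.7 -0.9 -1. ] w 0.0217
delta cm now [-0.03 -0.07 -0.35] sum/8 [-0.004 -0.008 -0.043]
spin total -0.001 after-spin delta [-0.03 -0.07 -0.35] q [-0.11  0.49  1.56 -0.    1.1   1.59]
```

View pics/s6.png

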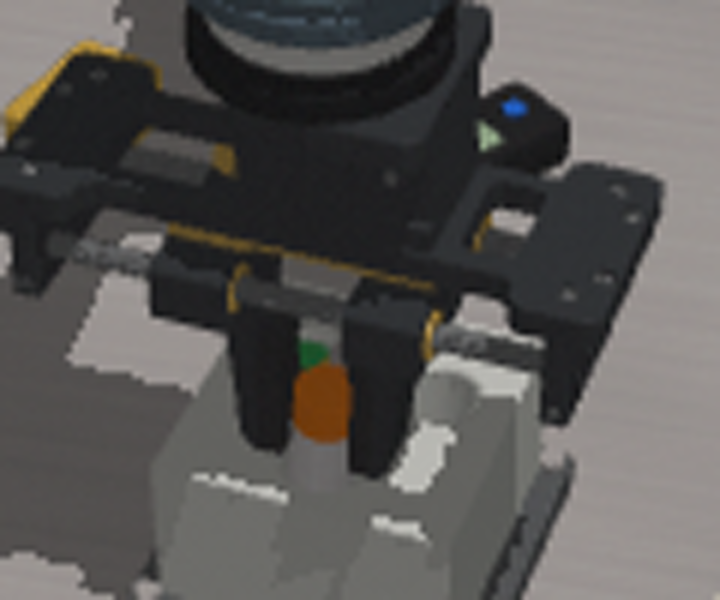

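Wrist force is low and the foot is inside the mouth, so I'll release.

Request:
arm_command(moves=[{"delta_pos": [0, 0, 0], "spin": 0}, {"delta_pos": [0, 0, 0], "spin": 0}, {"delta_pos": [0, 0, 0], "spin": 0}, {"delta_pos": [0, 0, 0], "spin": 0}, {"delta_pos": [0, 0, 0], "spin": 0}, {"delta_pos": [0, 0, -1.5], "spin": 0}, {"delta_pos": [0, 0, -2], "spin": 0}, {"delta_pos": [0, 0, -2.5], "spin": 0}], claw=0.4)

```text
time_s: 9.3
tcp_pos: [0.6335, 0.0468, 0.1416]
tcp_rot: [2.074, -2.359, -0.001]
wrist_force: [-0.5, -0.4, -0.8]
grip_width: 0.0529
```

```bash
python3 -c "
from h import *
plan([.472,.299,.10],22.7)
s=get_image('scene')
save(s,'s7.png',(260,190,380,290),6)"
```

```text
t 9.3 tcp [0.6335 0.0468 0.1416] xang -97.35 tilt 0.07 F [-0.5 -0.4 -0.8] w 0.0529
delta cm now [-22.95  19.24   4.18] sum/8 [-2.869  2.405  0.523]
spin total 1.046 after-spin delta [ 5.17 29.5   4.16] q [-0.11  0.41  1.53  0.    1.21  1.59]
```

View pics/s7.png

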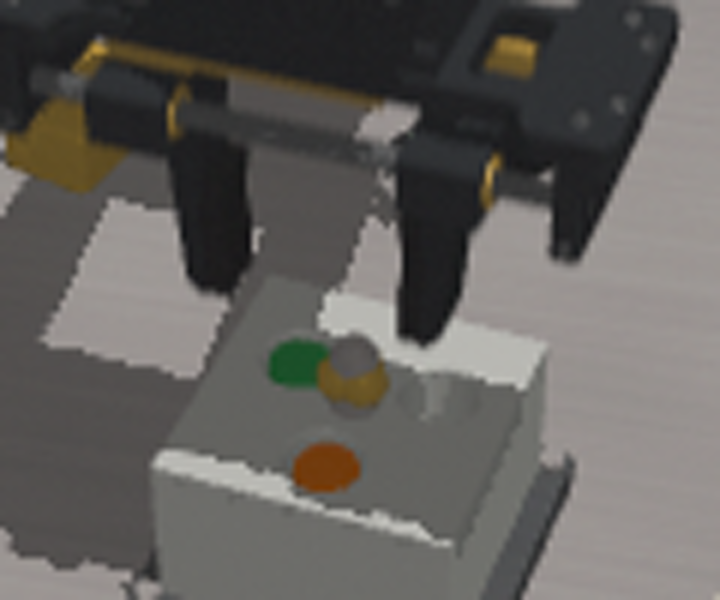

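The first canister is flush in its pocket, with the lid at (327,467) in the crop. Now canister B. I'll spin the negative way because of the joint 6 range.

Request:
arm_command(moves=[{"delta_pos": [0, 0, 0], "spin": -0.149}, {"delta_pos": [0, 0, 0], "spin": -0.149}, {"delta_pos": [0, 0, 0], "spin": -0.149}, {"delta_pos": [0, 0, 0], "spin": -0.149}, {"delta_pos": [0, 0, 0], "spin": -0.149}, {"delta_pos": [0, 0, 0], "spin": -0.149}, {"delta_pos": [0, 0, 0], "spin": -0.149}, {"delta_pos": [0, 0, 0], "spin": -0.149}])

```text
time_s: 10.15
tcp_pos: [0.6343, 0.0467, 0.1416]
tcp_rot: [-3.043, 0.779, -0.002]
wrist_force: [-0.7, 0.7, 0.2]
grip_width: 0.0529
```

Request:
arm_command(moves=[{"delta_pos": [0, 0, 0], "spin": -0.149}, {"delta_pos": [0, 0, 0], "spin": -0.149}, {"delta_pos": [0, 0, 0], "spin": -0.149}, {"delta_pos": [0, 0, 0], "spin": -0.149}, {"delta_pos": [0, 0, 0], "spin": -0.149}, {"delta_pos": [0, 0, 0], "spin": -0.149}, {"delta_pos": [0, 0, 0], "spin": 0}, {"delta_pos": [0, 0, 0], "spin": 0}])

```text
time_s: 10.95
tcp_pos: [0.6342, 0.0467, 0.1413]
tcp_rot: [3.084, 0.598, 0.001]
wrist_force: [0.6, -0.3, 0.0]
grip_width: 0.053
```

```bash
python3 -c "
from h import *
plan([.4714,.2995,.10],22.7)"
```

```text
t 10.95 tcp [0.6342 0.0467 0.1413] xang 21.94 tilt 0.04 F [ 0.6 -0.3  0. ] w 0.053
delta cm now [ -5.66 -29.53   4.11] sum/8 [-0.707 -3.692  0.514]
spin total -0.013 after-spin delta [ -5.26 -29.6    4.13] q [-0.11  0.41  1.53  0.    1.21 -0.5 ]
```

Request:
arm_command(moves=[{"delta_pos": [-0.4, -2.2, 0.2], "spin": 0}, {"delta_pos": [-0.7, -3.8, 0.5], "spin": 0}, {"delta_pos": [-0.8, -4, 0.5], "spin": 0}, {"delta_pos": [-0.8, -4, 0.5], "spin": 0}, {"delta_pos": [-0.8, -4, 0.5], "spin": 0}, {"delta_pos": [-0.8, -4, 0.5], "spin": 0}, {"delta_pos": [-0.7, -4, 0.5], "spin": 0}, {"delta_pos": [-0.6, -3.5, 0.4], "spin": 0}])

```text
time_s: 11.75
tcp_pos: [0.4682, 0.3009, 0.1045]
tcp_rot: [-3.083, -0.602, 0.001]
wrist_force: [0.5, -0.0, -0.5]
grip_width: 0.0529
```

Request:
arm_command(moves=[{"delta_pos": [0, 0, 0.5], "spin": 0}, {"delta_pos": [0, 0, 0], "spin": 0}, {"delta_pos": [0, 0, 0], "spin": 0}, {"delta_pos": [0, 0, 0], "spin": 0}, {"delta_pos": [0, 0, 0], "spin": 0}, {"delta_pos": [0, 0, 0], "spin": 0}, {"delta_pos": [0, 0, 0], "spin": 0}, {"delta_pos": [0, 0, 0], "spin": 0}])

```text
time_s: 12.55
tcp_pos: [0.471, 0.2986, 0.0997]
tcp_rot: [-3.083, -0.603, -0.0]
wrist_force: [-1.2, -0.4, -0.2]
grip_width: 0.0528
```

```bash
python3 -c "
from h import *
plan([.4714,.2995,.024],22.7)
s=get_image('scene')
save(s,'s8.png',(390,160,510,260),6)
f=lambda P:((proj(s,P)-[390,160]+.5)*6).round(0).tolist()
print(f([[.4714,.2995,.05],[.4714,.2995,0]]))"
```

```text
t 12.55 tcp [0.471  0.2986 0.0997] xang 22.14 tilt 0.0 F [-1.2 -0.4 -0.2] w 0.0528
delta cm now [ 0.07 -0.07  7.57] sum/8 [ 0.009 -0.009  0.947]
spin total -0.01 after-spin delta [ 0.07 -0.07  7.57] q [ 0.35  0.31  1.76  0.    1.08 -0.03]
[[350.0, 483.0], [324.0, 587.0]]
```

View pics/s8.png

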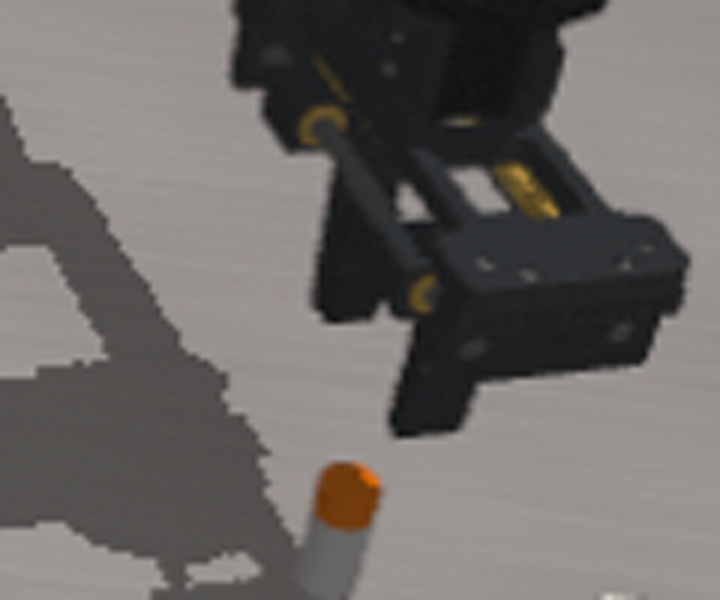

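The orange lid at (349,487) matches the predicted (350,483). Descending and gripping.

Request:
arm_command(moves=[{"delta_pos": [0.07, -0.07, 1], "spin": 0}, {"delta_pos": [0, 0, 1.3], "spin": 0}, {"delta_pos": [0, 0, 1.3], "spin": 0}, {"delta_pos": [0, 0, 1.3], "spin": 0}, {"delta_pos": [0, 0, 1.3], "spin": 0}, {"delta_pos": [0, 0, 1], "spin": 0}, {"delta_pos": [0, 0, 0.4], "spin": 0}, {"delta_pos": [0, 0, 0], "spin": 0}])

```text
time_s: 13.4
tcp_pos: [0.4707, 0.2995, 0.0229]
tcp_rot: [3.083, 0.604, -0.002]
wrist_force: [-0.0, -0.1, 0.6]
grip_width: 0.0528
```

Request:
arm_command(moves=[{"delta_pos": [0, 0, 0], "spin": 0}, {"delta_pos": [0, 0, 0], "spin": 0}, {"delta_pos": [0, 0, 0], "spin": 0}, {"delta_pos": [0, 0, 0], "spin": 0}, {"delta_pos": [0, 0, 0], "spin": 0}, {"delta_pos": [0, 0, 0], "spin": 0}, {"delta_pos": [0, 0, 0], "spin": 0}, {"delta_pos": [0, 0, 0], "spin": 0}], claw=1)

```text
time_s: 14.2
tcp_pos: [0.4715, 0.2998, 0.0241]
tcp_rot: [-3.083, -0.604, -0.001]
wrist_force: [-0.5, 0.3, 5.2]
grip_width: 0.0212
```

Request:
arm_command(moves=[{"delta_pos": [0, 0, -1], "spin": 0}, {"delta_pos": [0, 0, -1.5], "spin": 0}, {"delta_pos": [0, 0, -1.5], "spin": 0}, {"delta_pos": [0, 0, -1.5], "spin": 0}, {"delta_pos": [0, 0, -1.5], "spin": 0}, {"delta_pos": [0, 0, -1.5], "spin": 0}, {"delta_pos": [0, 0, -1.5], "spin": 0}, {"delta_pos": [0, 0, -1.2], "spin": 0}])

```text
time_s: 15.0
tcp_pos: [0.4715, 0.2998, 0.1374]
tcp_rot: [-3.083, -0.604, -0.002]
wrist_force: [-0.6, -0.3, 0.3]
grip_width: 0.0215
```

```bash
python3 -c "
from h import *
plan([.595,.0763,.137],22.7)
s=get_image('scene')
save(s,'s9.png',(390,160,510,260),6)
T=get_state()['tcp_pos']
f=lambda P:((proj(s,P)-[390,160]+.5)*6).round(0).tolist()
print(f([T+[0,0,.024],T-[0,0,.026]]))"
```

```text
t 15.0 tcp [0.4715 0.2998 0.1374] xang 22.18 tilt 0.07 F [-0.6 -0.3  0.3] w 0.0215
delta cm now [ 3.   25.36  0.05] sum/8 [0.375 3.17  0.006]
spin total -0.009 after-spin delta [ 2.77 25.39  0.04] q [ 0.35  0.26  1.74 -0.    1.15 -0.03]
[[420.0, 220.0], [389.0, 343.0]]
```

View pics/s9.png

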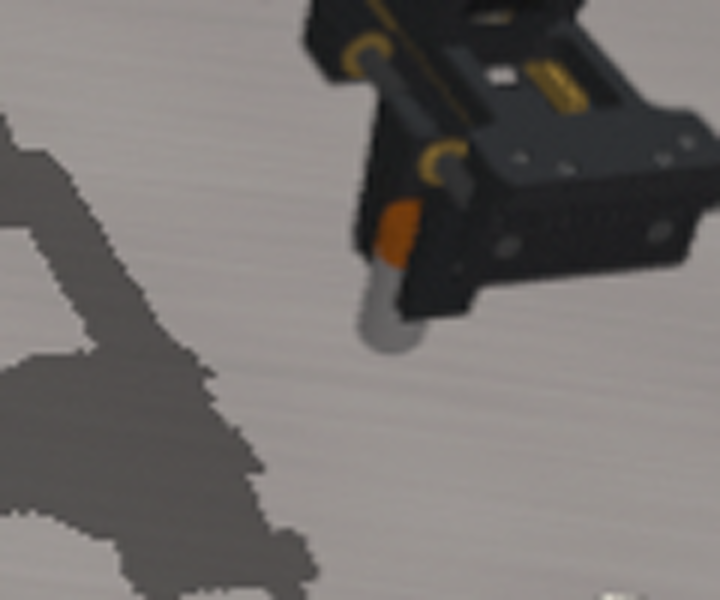

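The canister is held centred: foot at about (391,337) against a predicted (389,343). Moving it over pocket 2.

Request:
arm_command(moves=[{"delta_pos": [0.2, 2, 0], "spin": 0}, {"delta_pos": [0.4, 3.4, 0], "spin": 0}, {"delta_pos": [0.4, 3.6, 0], "spin": 0}, {"delta_pos": [0.4, 3.6, 0], "spin": 0}, {"delta_pos": [0.4, 3.6, 0], "spin": 0}, {"delta_pos": [0.4, 3.6, 0], "spin": 0}, {"delta_pos": [0.4, 3.3, 0], "spin": 0}, {"delta_pos": [0.4, 2.3, 0], "spin": 0}])

```text
time_s: 15.85
tcp_pos: [0.5955, 0.0736, 0.1355]
tcp_rot: [3.083, 0.602, -0.001]
wrist_force: [-0.0, 0.0, -1.1]
grip_width: 0.0212
```

Request:
arm_command(moves=[{"delta_pos": [0, 0, 0], "spin": 0}, {"delta_pos": [0, 0, 0], "spin": 0}, {"delta_pos": [0, 0, 0], "spin": 0}, {"delta_pos": [0, 0, 0], "spin": 0}, {"delta_pos": [0, 0, 0], "spin": 0}, {"delta_pos": [0, 0, 0], "spin": 0}, {"delta_pos": [0, 0, 0], "spin": 0}, {"delta_pos": [0, 0, 0], "spin": 0}])

```text
time_s: 16.65
tcp_pos: [0.5948, 0.076, 0.1358]
tcp_rot: [-3.083, -0.604, -0.0]
wrist_force: [-0.5, 0.5, -0.7]
grip_width: 0.0214
```

```bash
python3 -c "
from h import *
plan([.595,.0763,.08],22.7)
s=get_image('scene')
save(s,'s10.png',(260,190,380,290),6)
f=lambda P:((proj(s,P)-[260,190]+.5)*6).round(0).tolist()
T=get_state()['tcp_pos'];print(f([T+[0,0,.024],T-[0,0,.026],[.595,.0763,.072]]))"
```

```text
t 16.65 tcp [0.5948 0.076  0.1358] xang 22.19 tilt 0.0 F [-0.5  0.5 -0.7] w 0.0214
delta cm now [ 0.03 -0.02  5.58] sum/8 [ 0.004 -0.003  0.697]
spin total -0.009 after-spin delta [ 0.03 -0.02  5.58] q [-0.07  0.34  1.63  0.    1.17 -0.46]
[[439.0, 185.0], [436.0, 308.0], [435.0, 396.0]]
```

View pics/s10.png

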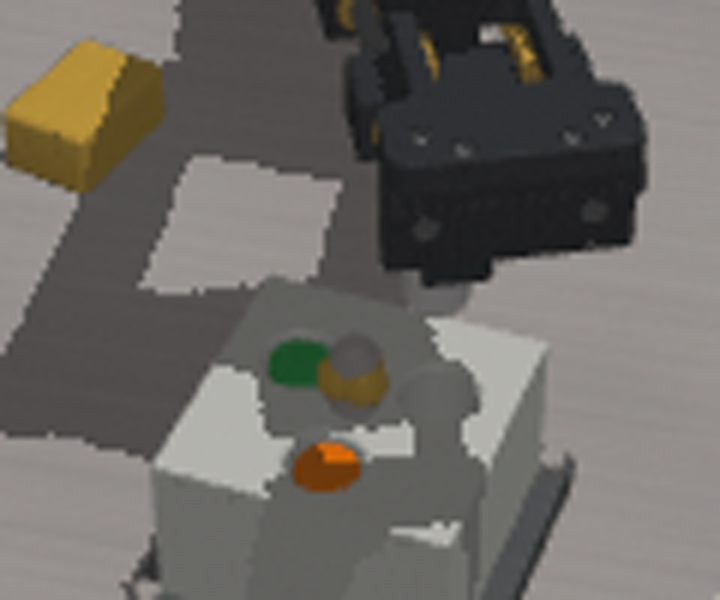

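Request:
arm_command(moves=[{"delta_pos": [0, -0.05, 1], "spin": 0}, {"delta_pos": [0, 0, 1], "spin": 0}, {"delta_pos": [0, 0, 0.8], "spin": 0}, {"delta_pos": [0, 0, 0.7], "spin": 0}, {"delta_pos": [0, 0, 0.7], "spin": 0}, {"delta_pos": [0, 0, 0.7], "spin": 0}, {"delta_pos": [0, 0, 0.7], "spin": 0}, {"delta_pos": [0, 0, 0], "spin": 0}])

```text
time_s: 17.5
tcp_pos: [0.5939, 0.0763, 0.0784]
tcp_rot: [-3.083, -0.604, 0.003]
wrist_force: [0.0, -0.6, -0.2]
grip_width: 0.0211
```

```bash
python3 -c "
from h import *
plan([.595,.0763,.08],22.7)
s=get_image('scene')
save(s,'s11.png',(260,190,380,290),6)"
```

```text
t 17.5 tcp [0.5939 0.0763 0.0784] xang 22.17 tilt 0.11 F [ 0.  -0.6 -0.2] w 0.0211
delta cm now [ 0.11  0.04 -0.16] sum/8 [ 0.013  0.005 -0.02 ]
spin total -0.009 after-spin delta [ 0.11  0.04 -0.16] q [-0.07  0.42  1.66 -0.    1.07 -0.46]
```

View pics/s11.png

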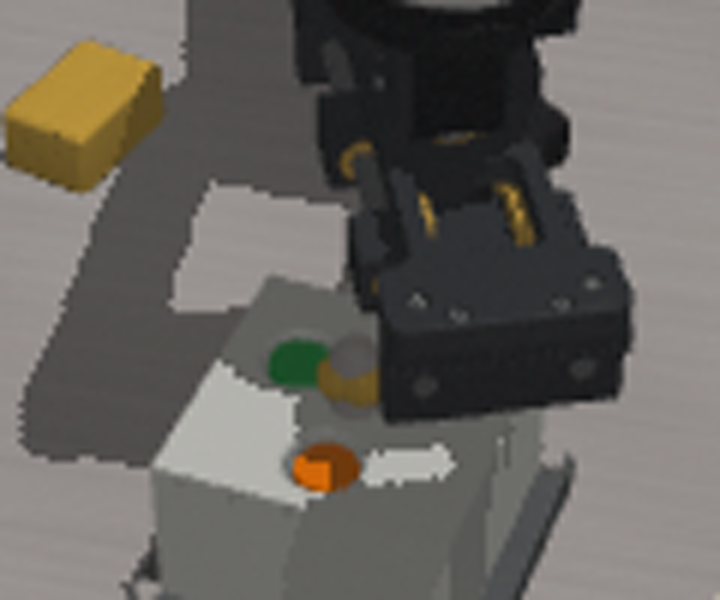

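No contact force at 20 mm depth, so I'll release and lift.

Request:
arm_command(moves=[{"delta_pos": [0, 0, 0], "spin": 0}, {"delta_pos": [0, 0, 0], "spin": 0}, {"delta_pos": [0, 0, 0], "spin": 0}, {"delta_pos": [0, 0, 0], "spin": 0}, {"delta_pos": [0, 0, 0], "spin": 0}, {"delta_pos": [0, 0, -2], "spin": 0}, {"delta_pos": [0, 0, -3], "spin": 0}, {"delta_pos": [0, 0, -4], "spin": 0}], claw=0.3)

```text
time_s: 18.35
tcp_pos: [0.5931, 0.0763, 0.1688]
tcp_rot: [-3.082, -0.604, 0.006]
wrist_force: [1.1, -0.0, 0.1]
grip_width: 0.0617
```

```bash
python3 - <<'E'
from meas import *
s=get_image('scene');t=get_image('top')
save(s,'s12.png',(260,190,380,290),6)
for n,im in(('top',t),('scene',s)):
  for c,h in cents(im,(100,180,80),(118,255,255),100,600): print(n,c.round(1))
# cap in scene: lower edge of flange etc. compare predictions
P=np.array([.423,-.3056,0]);a=np.linspace(0,2*np.pi,60)
for nm,Q in(('p',P),('p-x1.5',P+[-.0015,0,0])):
  pts=np.vstack([np.c_[Q[0]+r*np.cos(a),Q[1]+r*np.sin(a),0*a+z] for r,z in((.036,0),(.036,.006),(.017,.042))])
  for n,im in(('top',t),('scene',s)):
    h=cv2.convexHull(proj(im,pts).astype(np.float32)); M=cv2.moments(h); print(nm,n,M['m10']/M['m00'],M['m01']/M['m00'],cv2.boundingRect(h.round().astype(np.int32)))
d=pickle.load(open('im0.pkl','rb'))
for n in d:
  for c,h in cents(d[n],(100,180,80),(118,255,255),300,600):
    h=h.reshape(-1,1,2).astype(np.float32);M=cv2.moments(h);print('obs',n,M['m10']/M['m00'],M['m01']/M['m00'],cv2.boundingRect(h.astype(np.int32)))
plan([.4225,-.306,.10],None)
E
```

```text
top [452.9 303.6]
scene [194.2 203.7]
p top 452.5648655779341 303.59056372998305 (439, 290, 29, 29)
p scene 193.70715385823218 203.96875797511098 (179, 190, 31, 27)
p-x1.5 top 452.5942017948908 304.1675962574031 (439, 290, 29, 29)
p-x1.5 scene 193.96754001755775 203.61337138933894 (179, 189, 32, 28)
obs top 452.8449905482042 303.6732829237555 (440, 291, 27, 27)
obs scene 194.14178861788616 203.37040650406504 (181, 190, 29, 26)
t 18.45 tcp [0.5983 0.0761 0.1761] xang 22.18 tilt 0.6 F [1.5 0.1 0.4] w 0.0618
delta cm now [-30.78  28.71   7.45] sum/8 [-3.848  3.589  0.931]
```

View pics/s12.png

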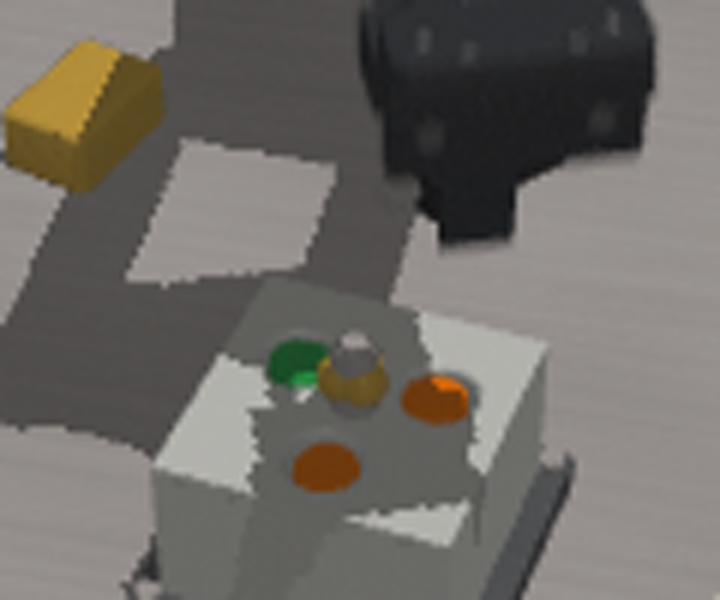

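Both orange lids lie flush, at (327,467) and (436,400) in the crop. Now the cap, with both views fitting about (0.4227, -0.3063).

Request:
arm_command(moves=[{"delta_pos": [-1.5, 1.4, 0], "spin": 0}, {"delta_pos": [-2.8, 2.6, 0], "spin": 0}, {"delta_pos": [-2.8, 2.6, 0], "spin": 0}, {"delta_pos": [-2.8, 2.6, 0], "spin": 0}, {"delta_pos": [-2.8, 2.6, 0], "spin": 0}, {"delta_pos": [-2.8, 2.6, 0], "spin": 0}, {"delta_pos": [-2.8, 2.6, 0], "spin": 0}, {"delta_pos": [-2.8, 2.6, 0], "spin": 0}])

```text
time_s: 19.25
tcp_pos: [0.4722, -0.186, 0.1693]
tcp_rot: [-3.083, -0.604, 0.0]
wrist_force: [1.5, -0.1, -0.6]
grip_width: 0.062
```

Request:
arm_command(moves=[{"delta_pos": [-2.8, 2.6, 0], "spin": 0}, {"delta_pos": [-2.8, 2.6, 0], "spin": 0}, {"delta_pos": [-2.5, 2.4, 0], "spin": 0}, {"delta_pos": [-1.5, 1.5, 0], "spin": 0}, {"delta_pos": [0, 0, 1.5], "spin": 0}, {"delta_pos": [0, 0, 1.5], "spin": 0}, {"delta_pos": [0, 0, 1.5], "spin": 0}, {"delta_pos": [0, 0, 1.5], "spin": 0}])

```text
time_s: 20.05
tcp_pos: [0.4183, -0.3052, 0.1086]
tcp_rot: [-3.083, -0.603, 0.0]
wrist_force: [-0.4, 0.2, -0.2]
grip_width: 0.0617
```

Request:
arm_command(moves=[{"delta_pos": [0, 0, 1], "spin": 0}, {"delta_pos": [0, 0, 0], "spin": 0}, {"delta_pos": [0, 0, 0], "spin": 0}, {"delta_pos": [0, 0, 0], "spin": 0}, {"delta_pos": [0, 0, 0], "spin": 0}, {"delta_pos": [0, 0, 0], "spin": 0}, {"delta_pos": [0, 0, 0], "spin": 0}, {"delta_pos": [0, 0, 0], "spin": 0}])

```text
time_s: 20.85
tcp_pos: [0.4187, -0.3054, 0.0999]
tcp_rot: [3.083, 0.604, 0.0]
wrist_force: [0.5, 0.2, -0.2]
grip_width: 0.0618
```

```bash
python3 -c "
from h import *
plan([.4227,-.3063,.009],22.7)
s=get_image('scene')
save(s,'s13.png',(130,140,250,240),6)
f=lambda P:((proj(s,P)-[130,140]+.5)*6).round(0).tolist()
print(f([[.4227,-.3063,.042],get_state()['tcp_pos']]))"
```

```text
t 20.85 tcp [ 0.4187 -0.3054  0.0999] xang 22.17 tilt 0.02 F [ 0.5  0.2 -0.2] w 0.0618
delta cm now [0.34 0.23 9.09] sum/8 [0.042 0.028 1.136]
spin total -0.009 after-spin delta [0.34 0.23 9.09] q [-0.86  0.23  1.86 -0.    1.05 -1.25]
[[370.0, 324.0], [348.0, 196.0]]
```

View pics/s13.png

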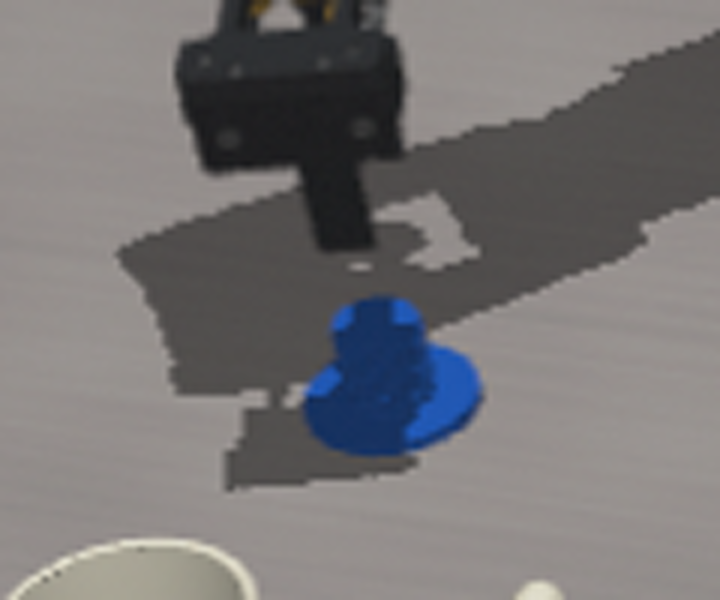

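The cap knob centre is at about (378,325) in the crop, within 1.5 px of the prediction. Descending to just above the flange.

Request:
arm_command(moves=[{"delta_pos": [0.37, 0.16, 0], "spin": 0}, {"delta_pos": [0, 0, 1.5], "spin": 0}, {"delta_pos": [0, 0, 1.5], "spin": 0}, {"delta_pos": [0, 0, 1.5], "spin": 0}, {"delta_pos": [0, 0, 1.5], "spin": 0}, {"delta_pos": [0, 0, 1.5], "spin": 0}, {"delta_pos": [0, 0, 1], "spin": 0}, {"delta_pos": [0, 0, 0.5], "spin": 0}])

```text
time_s: 21.7
tcp_pos: [0.4224, -0.305, 0.0087]
tcp_rot: [-3.082, -0.604, 0.001]
wrist_force: [-0.5, 0.5, 0.3]
grip_width: 0.0615
```

Request:
arm_command(moves=[{"delta_pos": [0, 0, 0], "spin": 0}, {"delta_pos": [0, 0, 0], "spin": 0}, {"delta_pos": [0, 0, 0], "spin": 0}, {"delta_pos": [0, 0, 0], "spin": 0}, {"delta_pos": [0, 0, 0], "spin": 0}, {"delta_pos": [0, 0, 0], "spin": 0}, {"delta_pos": [0, 0, 0], "spin": 0}, {"delta_pos": [0, 0, 0], "spin": 0}])

```text
time_s: 22.5
tcp_pos: [0.4227, -0.3055, 0.0097]
tcp_rot: [3.083, 0.604, -0.0]
wrist_force: [-0.1, -1.1, -0.1]
grip_width: 0.0619
```

```bash
python3 -c "
from h import *
plan([.4227,-.3055,.009],22.7)
s=get_image('scene')
save(s,'s14.png',(130,140,250,240),6)"
```

```text
t 22.5 tcp [ 0.4227 -0.3055  0.0097] xang 22.17 tilt 0.0 F [-0.1 -1.1 -0.1] w 0.0619
delta cm now [0.   0.01 0.07] sum/8 [0.    0.001 0.009]
spin total -0.009 after-spin delta [0.   0.01 0.07] q [-0.85  0.4   1.87 -0.    0.87 -1.24]
```

View pics/s14.png

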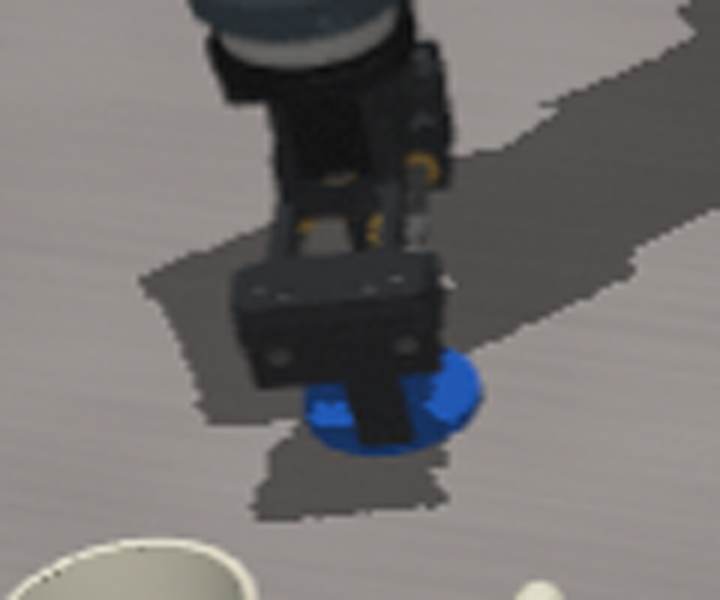

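Request:
arm_command(moves=[{"delta_pos": [0, 0, 0], "spin": 0}, {"delta_pos": [0, 0, 0], "spin": 0}, {"delta_pos": [0, 0, 0], "spin": 0}, {"delta_pos": [0, 0, 0], "spin": 0}, {"delta_pos": [0, 0, 0], "spin": 0}, {"delta_pos": [0, 0, 0], "spin": 0}, {"delta_pos": [0, 0, 0], "spin": 0}, {"delta_pos": [0, 0, 0], "spin": 0}], claw=1)

```text
time_s: 23.35
tcp_pos: [0.4226, -0.3054, 0.0097]
tcp_rot: [-3.083, -0.604, 0.0]
wrist_force: [0.2, -0.1, -0.6]
grip_width: 0.034
```

Request:
arm_command(moves=[{"delta_pos": [0, 0, -1], "spin": 0}, {"delta_pos": [0, 0, -2], "spin": 0}, {"delta_pos": [0, 0, -2], "spin": 0}, {"delta_pos": [0, 0, -2], "spin": 0}, {"delta_pos": [0, 0, -2], "spin": 0}, {"delta_pos": [0, 0, -2], "spin": 0}, {"delta_pos": [0, 0, -2], "spin": 0}, {"delta_pos": [0, 0, -1], "spin": 0}])

```text
time_s: 24.15
tcp_pos: [0.4234, -0.3061, 0.1522]
tcp_rot: [3.08, 0.604, 0.003]
wrist_force: [-0.7, -0.2, -1.8]
grip_width: 0.0334
```

```bash
python3 -c "
from h import *
plan([.606,.051,.145],22.7)
s=get_image('scene')
save(s,'s15.png',(130,100,250,200),6)
T=get_state()['tcp_pos']
f=lambda P:((proj(s,P)-[130,100]+.5)*6).round(0).tolist()
for dz in(.009,.011):
  b=T-[0,0,dz-.003];print(f([b]+[b+[.036*x,.036*y,0] for x,y in((0,-1),(0,1),(1,0),(-1,0))]))"
```

```text
t 24.15 tcp [ 0.4234 -0.3061  0.1522] xang 22.18 tilt 0.19 F [-0.7 -0.2 -1.8] w 0.0334
delta cm now [ 30.39 -26.18   0.68] sum/8 [ 3.799 -3.272  0.084]
spin total -0.009 after-spin delta [ 30.63 -25.9    0.72] q [-0.85  0.16  1.82  0.    1.16 -1.24]
[[315.0, 336.0], [227.0, 325.0], [404.0, 347.0], [271.0, 385.0], [356.0, 290.0]]
[[316.0, 341.0], [228.0, 330.0], [405.0, 352.0], [272.0, 390.0], [357.0, 294.0]]
```

View pics/s15.png

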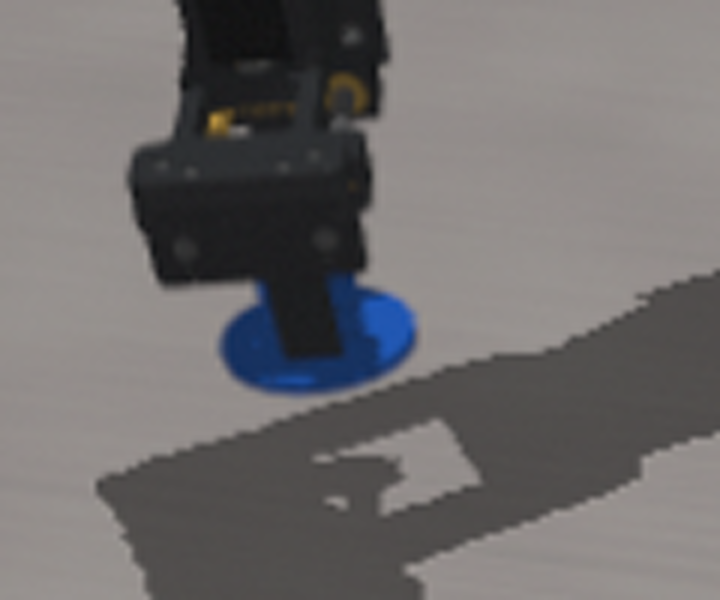

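The cap is held level: flange centre at about (318,338) against a predicted (315,338). Moving over the stud.

Request:
arm_command(moves=[{"delta_pos": [1.5, -1.3, 0], "spin": 0}, {"delta_pos": [2.6, -2.2, 0], "spin": 0}, {"delta_pos": [2.8, -2.4, 0], "spin": 0}, {"delta_pos": [2.8, -2.4, 0], "spin": 0}, {"delta_pos": [2.8, -2.4, 0], "spin": 0}, {"delta_pos": [2.8, -2.4, 0], "spin": 0}, {"delta_pos": [2.8, -2.4, 0], "spin": 0}, {"delta_pos": [2.8, -2.4, 0], "spin": 0}])

```text
time_s: 25.0
tcp_pos: [0.5487, -0.0592, 0.149]
tcp_rot: [-3.082, -0.604, 0.002]
wrist_force: [0.4, 0.2, -0.0]
grip_width: 0.0337
```

Request:
arm_command(moves=[{"delta_pos": [2.8, -2.4, 0], "spin": 0}, {"delta_pos": [2.8, -2.4, 0], "spin": 0}, {"delta_pos": [2.5, -2.2, 0], "spin": 0}, {"delta_pos": [1.4, -1.3, 0], "spin": 0}, {"delta_pos": [0, 0, 0], "spin": 0}, {"delta_pos": [0, 0, 0], "spin": 0}, {"delta_pos": [0, 0, 0], "spin": 0}, {"delta_pos": [0, 0, 0], "spin": 0}])

```text
time_s: 25.8
tcp_pos: [0.605, 0.0508, 0.1496]
tcp_rot: [3.083, 0.602, -0.001]
wrist_force: [0.1, -0.1, -1.3]
grip_width: 0.0338
```

```bash
python3 -c "
from h import *
plan([.606,.051,.112],22.7)
s=get_image('scene')
save(s,'s16.png',(260,190,380,290),6)
T=get_state()['tcp_pos']
f=lambda P:((proj(s,P)-[260,190]+.5)*6).round(0).tolist()
b=T-[0,0,.009-.003];print(f([b]+[b+[.036*x,.036*y,0] for x,y in((0,-1),(0,1),(1,0),(-1,0))]))"
```

```text
t 25.8 tcp [0.605  0.0508 0.1496] xang 22.09 tilt 0.02 F [ 0.1 -0.1 -1.3] w 0.0338
delta cm now [0.11 0.02 3.76] sum/8 [0.013 0.003 0.47 ]
spin total -0.011 after-spin delta [0.1  0.02 3.76] q [-0.11  0.34  1.6  -0.    1.2  -0.5 ]
[[352.0, 235.0], [238.0, 218.0], [467.0, 251.0], [325.0, 310.0], [377.0, 164.0]]
```

View pics/s16.png

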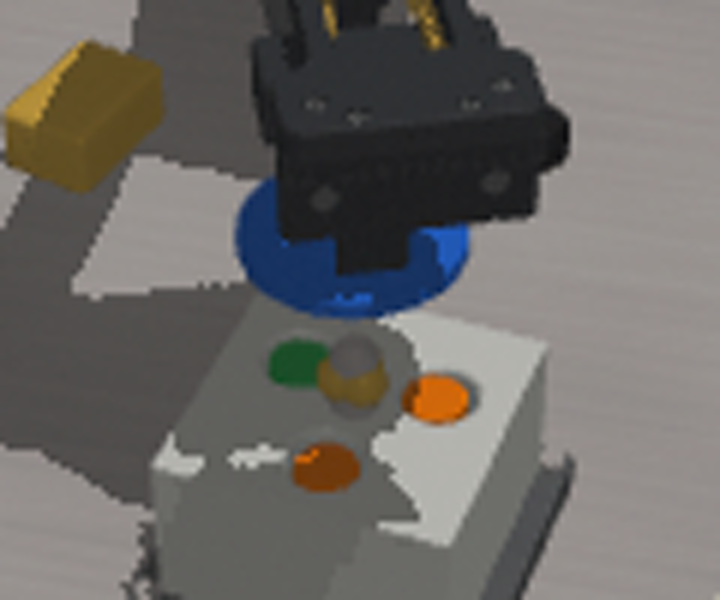

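Everything is aligned: flange centre x at 353 and stud x at 354 in the crop. Both orange lids and the green lid are flush. Lowering onto the stud.

Request:
arm_command(moves=[{"delta_pos": [0.1, 0, 1], "spin": 0}, {"delta_pos": [0, 0, 1], "spin": 0}, {"delta_pos": [0, 0, 0.8], "spin": 0}, {"delta_pos": [0, 0, 0.6], "spin": 0}, {"delta_pos": [0, 0, 0.5], "spin": 0}, {"delta_pos": [0, 0, 0.4], "spin": 0}, {"delta_pos": [0, 0, 0.4], "spin": 0}, {"delta_pos": [0, 0, 0], "spin": 0}])

```text
time_s: 26.65
tcp_pos: [0.6059, 0.0523, 0.1021]
tcp_rot: [-3.083, -0.604, 0.001]
wrist_force: [0.6, 0.8, -0.0]
grip_width: 0.0336
```

```bash
python3 -c "
from h import *
plan([.606,.051,.0815],22.7)
s=get_image('scene')
save(s,'s17.png',(260,190,380,290),6)"
```

```text
t 26.65 tcp [0.6059 0.0523 0.1021] xang 22.18 tilt 0.05 F [ 0.6  0.8 -0. ] w 0.0336
delta cm now [-0.04  0.13  2.06] sum/8 [-0.006  0.016  0.258]
spin total -0.009 after-spin delta [-0.05  0.13  2.06] q [-0.11  0.4   1.62 -0.    1.12 -0.5 ]
```

View pics/s17.png

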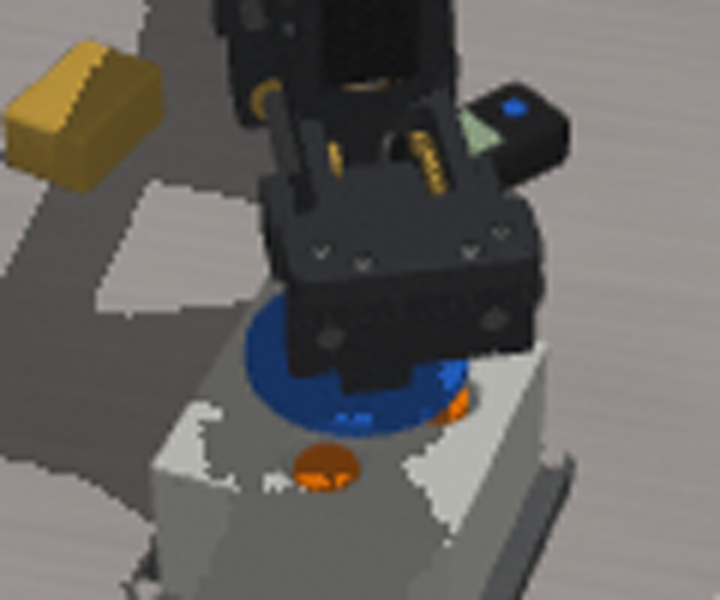

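Request:
arm_command(moves=[{"delta_pos": [0, 0, 0.2], "spin": 0}, {"delta_pos": [0, 0, 0.2], "spin": 0}, {"delta_pos": [0, 0, 0.2], "spin": 0}, {"delta_pos": [0, 0, 0.2], "spin": 0}, {"delta_pos": [0, 0, 0], "spin": 0}, {"delta_pos": [0, 0, 0], "spin": 0}, {"delta_pos": [0, 0, 0], "spin": 0}, {"delta_pos": [0, 0, 0], "spin": 0}])

```text
time_s: 27.5
tcp_pos: [0.6061, 0.0516, 0.0957]
tcp_rot: [3.082, 0.604, -0.001]
wrist_force: [-3.6, -2.7, 7.5]
grip_width: 0.0337
```

Request:
arm_command(moves=[{"delta_pos": [0, 0, 0.2], "spin": 0}, {"delta_pos": [0, 0, 0.2], "spin": 0}, {"delta_pos": [0, 0, 0.2], "spin": 0}, {"delta_pos": [0, 0, 0.2], "spin": 0}, {"delta_pos": [0, 0, 0], "spin": 0}, {"delta_pos": [0, 0, 0], "spin": 0}, {"delta_pos": [0, 0, 0], "spin": 0}, {"delta_pos": [0, 0, 0], "spin": 0}])

```text
time_s: 28.3
tcp_pos: [0.6051, 0.052, 0.0853]
tcp_rot: [-3.083, -0.604, 0.004]
wrist_force: [-1.7, -4.3, -13.3]
grip_width: 0.0337
```

Request:
arm_command(moves=[{"delta_pos": [0, 0, 0.1], "spin": 0}, {"delta_pos": [0, 0, 0.1], "spin": 0}, {"delta_pos": [0, 0, 0.1], "spin": 0}, {"delta_pos": [0, 0, 0.1], "spin": 0}, {"delta_pos": [0, 0, 0], "spin": 0}, {"delta_pos": [0, 0, 0], "spin": 0}, {"delta_pos": [0, 0, 0], "spin": 0}, {"delta_pos": [0, 0, 0], "spin": 0}])

```text
time_s: 29.1
tcp_pos: [0.6062, 0.0525, 0.0827]
tcp_rot: [-3.083, -0.604, 0.0]
wrist_force: [-2.1, -0.9, -7.3]
grip_width: 0.0336
```

```bash
python3 -c "
from h import *
plan([.606,.051,.0815],22.7)
s=get_image('scene')
save(s,'s18.png',(260,190,380,290),6)"
```

```text
t 29.1 tcp [0.6062 0.0525 0.0827] xang 22.18 tilt 0.02 F [-2.1 -0.9 -7.3] w 0.0336
delta cm now [-0.07  0.13  0.12] sum/8 [-0.009  0.017  0.015]
spin total -0.009 after-spin delta [-0.07  0.13  0.12] q [-0.11  0.43  1.63  0.    1.08 -0.5 ]
```

View pics/s18.png

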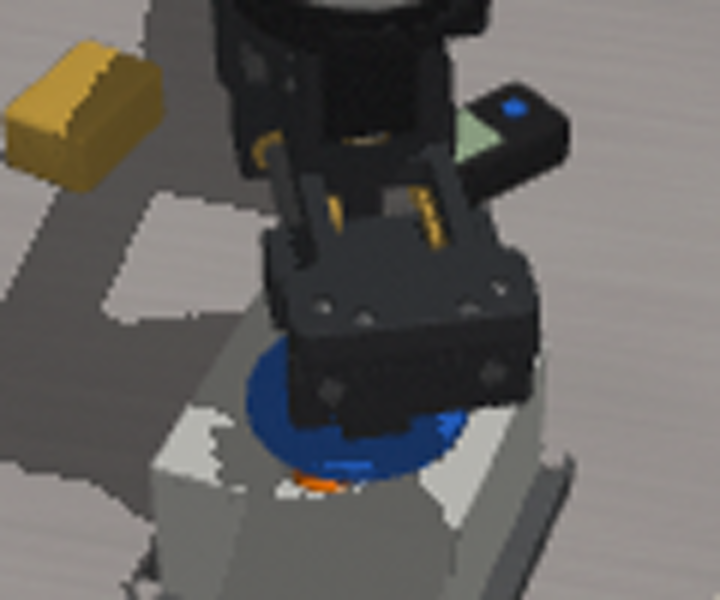

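Request:
arm_command(moves=[{"delta_pos": [0, 0, 0.1], "spin": 0}, {"delta_pos": [0, 0, 0.1], "spin": 0}, {"delta_pos": [0, 0, 0.1], "spin": 0}, {"delta_pos": [0, 0, 0], "spin": 0}, {"delta_pos": [0, 0, 0], "spin": 0}, {"delta_pos": [0, 0, 0], "spin": 0}, {"delta_pos": [0, 0, 0], "spin": 0}, {"delta_pos": [0, 0, 0], "spin": 0}])

```text
time_s: 29.95
tcp_pos: [0.6067, 0.0523, 0.0817]
tcp_rot: [3.083, 0.604, 0.001]
wrist_force: [-8.3, -2.2, 8.7]
grip_width: 0.0336
```

Request:
arm_command(moves=[{"delta_pos": [0, 0, 0.1], "spin": 0}, {"delta_pos": [0, 0, 0.1], "spin": 0}, {"delta_pos": [0, 0, 0], "spin": 0}, {"delta_pos": [0, 0, 0], "spin": 0}, {"delta_pos": [0, 0, 0], "spin": 0}, {"delta_pos": [0, 0, 0], "spin": 0}, {"delta_pos": [0, 0, 0], "spin": 0}, {"delta_pos": [0, 0, 0], "spin": 0}])

```text
time_s: 30.75
tcp_pos: [0.6067, 0.0523, 0.0816]
tcp_rot: [3.082, 0.605, 0.001]
wrist_force: [-16.5, -1.1, 23.1]
grip_width: 0.0332
```

```bash
python3 -c "
from h import *
plan([.606,.051,.0815],22.7)
s=get_image('scene')
save(s,'s19.png',(260,190,380,290),6)
f=lambda P:((proj(s,P)-[260,190]+.5)*6).round(0).tolist()
for z in(.075,.078):
 b=np.array([.606,.052,z]);print(f([b]+[b+[.036*x,.036*y,0] for x,y in((0,-1),(0,1),(1,0),(-1,0))]))"
```

```text
t 30.75 tcp [0.6067 0.0523 0.0816] xang 22.2 tilt 0.05 F [-16.5  -1.1  23.1] w 0.0332
delta cm now [-0.11  0.09  0.01] sum/8 [-0.014  0.012  0.001]
spin total -0.009 after-spin delta [-0.11  0.09  0.01] q [-0.11  0.43  1.63 -0.    1.08 -0.5 ]
[[355.0, 401.0], [247.0, 384.0], [464.0, 418.0], [329.0, 478.0], [378.0, 329.0]]
[[355.0, 394.0], [246.0, 377.0], [464.0, 411.0], [329.0, 471.0], [378.0, 322.0]]
```

View pics/s19.png

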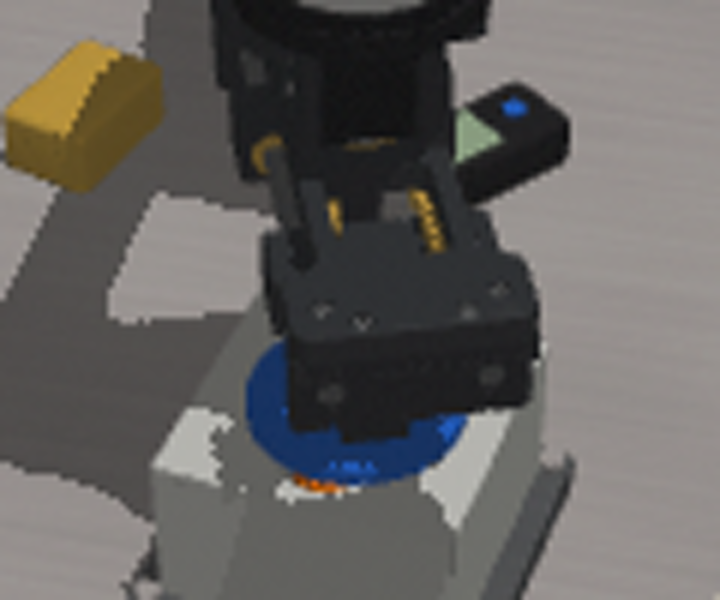

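TCP height stopped at 0.0816, so the flange underside is at about 0.072, the deck height. The push is 23 N. I'll hold once more to check that it's steady, easing the sideways load a little.

Request:
arm_command(moves=[{"delta_pos": [-0.08, 0, 0], "spin": 0}, {"delta_pos": [0, 0, 0], "spin": 0}, {"delta_pos": [0, 0, 0], "spin": 0}, {"delta_pos": [0, 0, 0], "spin": 0}, {"delta_pos": [0, 0, 0], "spin": 0}, {"delta_pos": [0, 0, 0], "spin": 0}, {"delta_pos": [0, 0, 0], "spin": 0}, {"delta_pos": [0, 0, 0], "spin": 0}])

```text
time_s: 31.6
tcp_pos: [0.6067, 0.0523, 0.0816]
tcp_rot: [3.082, 0.605, 0.004]
wrist_force: [-12.7, -0.5, 18.6]
grip_width: 0.0335
```

Request:
arm_command(moves=[{"delta_pos": [0, 0, 0], "spin": 0}, {"delta_pos": [0, 0, 0], "spin": 0}, {"delta_pos": [0, 0, 0], "spin": 0}, {"delta_pos": [0, 0, 0], "spin": 0}, {"delta_pos": [0, 0, 0], "spin": 0}, {"delta_pos": [0, 0, 0], "spin": 0}, {"delta_pos": [0, 0, 0], "spin": 0}, {"delta_pos": [0, 0, 0], "spin": 0}])

```text
time_s: 32.4
tcp_pos: [0.6067, 0.0523, 0.0816]
tcp_rot: [3.082, 0.605, 0.004]
wrist_force: [-13.2, 1.3, 18.4]
grip_width: 0.0337
```

The push is steady at about 18 N with no movement, so I'm handing in.

```bash
python3 -c "
from plant import job_done,get_state
print(get_state()['wrist_force'].round(1)); print(job_done())"
```

```text
[-13.2   1.3  18.4]
the job is handed in; nothing more can be done
None
```

Both orange-lidded canisters are in the two empty pockets. The blue cap is on the stud and pressed through its click, and the gripper was still pushing it down when I handed in at 32.4 s.

**Canisters:** pictures taken after each release show the lids flush with the deck, and the green one was undisturbed.

**Cap:** the wrist force peaked at 7.5 N in the readings on the way down, then reversed once the flange was past the detents. The TCP stopped at 81.6 mm, which puts the cap's underside at about 72 mm, the deck height. The cap looked level and on the stud axis to within about 1–2 mm.

**Final hold:** the push was steady at about 18 N downward, with the fingers closed on the knob at about 34 mm.

**Checks that were not clean:**
- A sideways load of about 13 N remained on the wrist at the end. It was not moving anything.
- The two cameras disagreed with each other by 1–3 mm.
- I could not see underneath the cap, so full seating is judged from the height and the force.
- I did not check the other bench items one by one at the end; nothing I did brought the arm into contact with them.

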